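# Seat the jaw carrier plate on the practice stand's pins

### The arm

A 7-joint arm with a two-finger parallel gripper is mounted at the origin on the work surface. World frame = base frame: x ahead of the robot, y to its left, z up, the work surface at z = 0. Lengths are in mm, angles in rad, forces in N, time in s.
With the tool pointing down it reaches from about 425 to 925 mm from the base axis. Payload 6.8 kg.
Tool frame: the origin (TCP) lies at the very end of the fingers, on their centre line; the grasp point (between the pads) lies 19 mm behind it; z points along the fingers, y is the direction in which the jaws open and shut (so a half turn about z gives the same grasp; the last joint's range is limited). The gripper opens to 85 mm and grips with 20 to 120 N. Pads are 22 mm wide; open, the fingers measure 114 mm over their backs; the gripper's body (76 mm by 85 mm) begins 54 mm behind the grasp point. The pads swing forward as they close: fully open they stand 13 mm farther back than shut.
Start: joints at [1.068, 0.477, 0.022, 1.555, -0.011, 1.109, -0.083], TCP at [259.632, -623.089, 201.008] pointing down, gripper open.
Joint ranges: [-2.96, 2.96], [-0.34, 2.1], [-1.41, 1.46], [0.24, 2.44], [-1.37, 4.51], [0.17, 1.92], [-2.96, 2.96]. Speed limits (rad/s): [2.39, 2.39, 3.14, 3.14, 3.14, 3.14, 3.14].

### API

Orientations are given as a unit quaternion [x, y, z, w].
In Python, from rig import * gives the robot as it stands.
- The arm moves only by the tool carry_out, never from a script. Its argument "series" is a list of rows, each an object of numbers: "x", "y", "z": the shift along the tool's x, y, z in mm; "ax", "ay", "az": the turn, a rotation vector about the tool's x, y, z in rad; "fingers": the opening in per cent of the stroke, from 0 (shut) to 100 (fully open). A call has 1 to 12 rows; each row shifts and turns the pose as measured when the row begins, along the tool's axes as they then stand; what a row does not reach is not made up. A row lasts 1/8 s, in which the tool goes at most 62.5 mm and 10.7 degrees, less where a joint would pass 70% of its speed; a pose out of reach is approached as far as the arm can. A call with a gripper value outside its range is refused whole. The fingers move at their own pace and stop on an object; "newtons" is the grip in N (left out, the last holds). Time passes only in rows, so rows that do not move let the fingers close. It gives the time, the measured TCP pose, the force and the opening at its end, in the units of the state.
- observe(): the state, without advancing time (a new reading comes with each control period).
- snapshot(name): name is "scene" or "side" or "wrist"; returns the picture (400x640x3 uint8, red, green, blue); there is no depth.
- get_calibration(name): a dict with "intrinsics" (3x3 intrinsics, pixels), "rvec" (rotation vector, rad) and "tvec" (3), from world to camera coordinates, as OpenCV has them; the wrist camera has in their place "T_tool_cam" (4x4, takes a point from camera to tool coordinates, whose origin is the TCP and whose axes are the flange's). Camera axes: x right, y down, z forward; pixel columns grow to the right and rows downward; lengths in mm; the calibration is good to about 2 mm. A picture is of the moment at which its call begins: read the wrist's pose just before it. get_calibration takes no time and is no camera call.
- finish_job(): hands the job in, once; it reports no verdict.
Trained networks look in the newest picture that a camera, given by its name, has taken for a name from the list of things; names that differ only in an ending like _2 or _b are one class to them, and where a whole thing is asked for, a point or a joint stands for the part that bears it (a point fixed in the world has none). Each returns a list of dicts, best first, with "score" (0 to 1); they miss things now and then, are a little off and sometimes report something else, mostly with a low value. They report only what shows in the picture. A call takes as long as a camera call. They do not tell look-alikes from the thing itself.
- search_frame(camera, name): "centre" ([x, y, z] in mm, in world coordinates, good to about 4 mm: the middle of the surface that is visible of it).
- cut_out(camera, name): "pixels" (400x640 bool, what is visible of it).
- tip_of(camera, name): "centre" ([x, y, z] in mm, in world coordinates, good to about 4 mm: a listed point, or the origin of a listed thing).
The state is a dict: "t": time; "qpos": joint angles; "qd": joint speeds; "effort": joint torques, N m; "ee_pos": TCP position; "ee_rot": TCP orientation; "ft_force": force on the tool from outside, world axes, zero at the start; "wrist_torque": the same for the moment, N m; "grip_width": finger opening in mm.
Only numpy, scipy, OpenCV 4.12 (cv2) and the standard library are available. Lean on these libraries where they do the work, as an engineer would, in place of code of your own. Each camera call takes 0.05 s, during which the arm holds its last target. There are 200 camera calls.

### The job

The aluminium carrier plate with the practice jaw on it has been set down askew on the practice stand and is riding on top of the stand's two locating pins. With a fingertip against the plate's edges, nudge it sideways until both of its holes drop over the pins and it lies flat on the bed, then come away. Only push it: do not lift the plate, keep off the jaw with its teeth, and leave everything else on the bench where it lies.

Things in the scene. Friction and masses are not known exactly. Their poses are not given: they have to be found in the camera images.
- stand: Grey stand screwed to the bench. Origin: on the bench top under the seated plate's centre; x points to its back stop, away from the robot (yaw up to 0.35 rad), y left, z up. Foot: x -76 to +84 mm, y +-75 mm, 8 mm high. Bed: x -45 to +69 mm, y +-62 mm, flat top 24 mm above the bench. Two pins at x +18, y +-52 mm. The stop is a bar along y, face at x = +55.7 mm, 14 mm above the bed, y +-62 mm.
- plate: Loose aluminium plate, 110 (x) by 160 (y) by 6 mm thick, 0.3 to 0.5 kg with its jaw. Origin: centre of its underside, axes as the stand's when seated. Starts 8 to 15 mm short of its seat towards -x, up to 20 mm to either side, turned up to 0.06 rad, riding on the pin tips, far edge up by about 4 degrees. Slides at 1 to 3 N and drops by its own weight when the holes meet the pins.
- hole_round (a point): Centre, at the plate's underside, of the round through-hole (10 mm diameter) at x = +18, y = +52 mm on the plate; it belongs over pin_left. Seated, the plate's underside is 24 mm above the bench and its edges overhang the bed by 10 mm at the front (-x) and 18 mm at either side, so a fingertip can push on the edges while reaching below the underside.
- hole_slot (a point): Centre, at the plate's underside, of the slotted through-hole, 10 mm in x by 15 mm in y, at x = +18 mm, y = -52 mm on the plate; it belongs over pin_right.
- pin_left (a point): Centre of the foot, level with the bed's top, of the upright steel pin at the stand's y = +52 mm. Both pins: 8 mm diameter, 5 mm high, the upper half tapering to 4 mm diameter.
- pin_right (a point): Centre of the foot of the pin at the stand's y = -52 mm, level with the bed's top. With the plate pushed flush against the back stop its holes are in line with the pins within 1 mm: it then only needs sliding along the stop.
- jaw: Practice jaw fixed on the plate (same origin and axes): a gum-pink dental arch with ivory teeth on a black boss, over x -21 to +36 mm, y -35 to +35 mm of the plate, teeth up to 44 mm above the plate's underside. Not to be touched. With it the plate's centre of mass lies 4 mm towards +x of the plate's middle.
- file_block: Bystander near the stand: black block 34 x 52 x 26 mm with root-canal files standing in it, 48 mm high in all; origin under its centre.
- dish: Bystander near the stand: small glass dish, 38 mm diameter, 24 mm high; origin under its centre.
- canal_block: Bystander near the stand: clear plastic practice block 32 x 12 x 22 mm; origin under its centre.
- handpiece: Bystander: white cordless handpiece lying behind the stand, along its own x, 160 mm long, 26 mm high; origin under its middle.
- mirror: Bystander: steel mouth mirror lying on the bench to the right, along its own x, 165 mm long, 6 mm high.
- pen: Bystander: black marker pen with blue cap lying on the bench to the left, along its own x, 135 mm long, 13 mm high.
- spare_jaw: Bystander: a second jaw model lying loose on the bench to the left, 62 x 68 x 30 mm; origin under its middle.
Things that resemble listed ones, but are neither listed nor needed, are in the scene too. Leave any purple or yellow look-alike of the plate alone.

How it is judged (in metres and radians):
At the end, for the whole second after the job is handed in: The plate is at rest and lies flat on the bed (holes' undersides within 1.2 mm of the bed, tilt under 0.015 rad), the round hole centred on the left pin within 2 mm and the slot over the right pin (within 2 mm across, 3 mm along the slot) (horizontal distance between hole_round and pin_left below 0.002 m and x of hole_slot in the frame of pin_right between -0.002 and 0.002 m and y of hole_slot in the frame of pin_right between -0.003 and 0.003 m and z of hole_round in the frame of pin_left below 0.0012 m and z of hole_slot in the frame of pin_right below 0.0012 m and angle between plate's own z axis and vertical below 0.015 rad and linear speed of plate below 0.01 m/s); the robot touches nothing.
It fails at once if the plate is lifted (its centre more than 10 mm above the bed) (height (world z) of plate above 0.034 m).
It fails at once if the jaw or its teeth are touched (contact force between any of the fingers, the arm and jaw above 1 N).
It fails at once if something else on the bench is moved by more than 20 mm (distance of any of file_block, dish, canal_block, handpiece, mirror, pen, spare_jaw from where it was at the start of the episode above 0.02 m).
It also fails if it takes over 48 s, if anything falls off the work surface, if the arm or the gripper's body presses on something with over 40 N, if the wrist force passes 120 N, or if a joint passes its speed limit or range.

## Working session

There is one attempt and no reset: what is moved stays moved. The work goes in short steps, Python scripts to look and compute and a tool call to move; the robot and the scene stay as the last step left them, time stands still between calls to the robot, and variables do not carry over. Pictures are saved under pics/ and viewed, about 8 in all and at most 12, crops included, and the job is handed in when it is done.

Besides the shell and the picture viewer there is one more tool, called after "Call:" as name(argument=value, ...) on one line, values as JSON. carry_out: Moves the arm, as the interface text tells. Its arguments: {"type":"object","properties":{"series":{"type":"array","items":{"type":"object","properties":{"x":{"type":"number"},"y":{"type":"number"},"z":{"type":"number"},"ax":{"type":"number"},"ay":{"type":"number"},"az":{"type":"number"},"fingers":{"type":"number"}}}},"newtons":{"type":"number"}},"required":["series"]}

```bash
mkdir -p pics
cat > h.py <<'E'
from rig import *
import numpy as np, cv2
from scipy.spatial.transform import Rotation as R
def save(n,img): cv2.imwrite(f'pics/{n}.png',cv2.cvtColor(img,cv2.COLOR_RGB2BGR))
E
python3 - <<'E'
from h import *
o=observe();print(o['t'],o['ee_pos'],o['ee_rot'],o['ft_force'],o['grip_width'])
a=snapshot('scene');save('scene0',a)
for n in ['plate','hole_round','hole_slot','pin_left','pin_right','stand','jaw']:
    r=tip_of('scene',n); print(n,[(np.round(d['centre'],1),round(d['score'],2)) for d in r[:4]])
b=snapshot('side');save('side0',b)
for n in ['plate','hole_round','hole_slot','pin_left','pin_right','stand','jaw','file_block','dish','canal_block','handpiece','mirror','pen','spare_jaw']:
    r=tip_of('side',n); print(n,[(np.round(d['centre'],1),round(d['score'],2)) for d in r[:4]])
for c in ['scene','side']:
    k=get_calibration(c);Rm=cv2.Rodrigues(np.array(k['rvec']))[0];print(c,-Rm.T@np.array(k['tvec']).ravel(),np.array(k['intrinsics']).tolist())
E
```

```text
0.0 [ 259.35711548 -622.4625074   200.0210261 ] [ 9.80577245e-01  1.96131100e-01 -2.39508845e-04 -8.94543991e-04] [-0.33018371  0.06778187 -0.4204594 ] 85.5507339493219
plate [(array([ 309.5, -151.5,   40. ]), 0.86), (array([ 634.4, -280.5,   43.5]), 0.86), (array([364.8, 217.2,  38.7]), 0.85), (array([540.7, -23.8,  28.6]), 0.7)]
hole_round [(array([381. , 273.4,  42.3]), 0.9), (array([ 292.3, -201.7,   38.2]), 0.83), (array([ 301. , -454.1,   42. ]), 0.82), (array([558. , 414.9,   0.9]), 0.73)]
hole_slot [(array([327.6, 182.2,  46.2]), 0.9), (array([ 351.5, -117.2,   40.6]), 0.81), (array([ 330.3, -352. ,   37.3]), 0.66), (array([ 663.2, -233.2,   42.4]), 0.61)]
pin_left [(array([550.1,  42.7,  24.1]), 0.9), (array([367.2, 443.2,   0.5]), 0.48)]
pin_right [(array([579.7, -54.7,  22.1]), 0.57)]
stand [(array([552.6, -17.1,   3.3]), 0.92)]
jaw [(array([535. , -22.6,  30.9]), 0.77)]
plate [(array([541.9, -25.3,  25.3]), 0.81), (array([ 634.2, -278.7,   40.5]), 0.76), (array([368.6, 222.2,  44.9]), 0.63), (array([ 299.6, -400.7,   46.2]), 0.59)]
hole_round [(array([548. ,  30.5,  30. ]
[... 332 characters left out ...]
 23. ]), 0.59)]
pin_right [(array([577.3, -59.7,  25.2]), 0.97)]
stand []
jaw [(array([537.1, -26.1,  25.1]), 0.65)]
file_block [(array([434.6,  51.4,  -1.7]), 0.78)]
dish [(array([ 479. , -131.8,    2.2]), 0.62)]
canal_block [(array([589. , 131.2,   2.1]), 0.56)]
handpiece [(array([684.2,   7.5,  -1. ]), 0.56)]
mirror [(array([ 441.7, -428.5,   -0.9]), 0.51)]
pen []
spare_jaw []
scene [1158.55381278 -429.1452855   750.85914169] [[420.63871003729105, 0.0, 316.6271966571358], [0.0, 420.63871003729105, 199.44867849094803], [0.0, 0.0, 1.0]]
side [274.39454056 634.5524704  856.56606006] [[415.79803729972014, 0.0, 323.0176881155964], [0.0, 415.79803729972014, 206.12917061954508], [0.0, 0.0, 1.0]]
```

Run:
```python
import cv2,numpy as np
a=cv2.imread('pics/scene0.png');b=cv2.imread('pics/side0.png')
from h import *
def pj(c,p):
    k=get_calibration(c);return cv2.projectPoints(np.array([p],float),np.array(k['rvec'],float),np.array(k['tvec'],float),np.array(k['intrinsics']),None)[0].ravel()
s=[]
for c,i in(('scene',a),('side',b)):
    u,v=pj(c,(555,-20,20)).astype(int);print(c,u,v)
    x0,y0=max(0,min(640-200,u-100)),max(0,min(400-150,v-75));print(x0,y0)
    s.append((i,x0,y0))
cv2.imwrite('pics/scenefull.png',np.vstack([cv2.resize(a,(480,300)),cv2.resize(b,(480,300))]))
for n,(i,x0,y0) in zip('ab',s): cv2.imwrite(f'pics/crop_{n}.png',cv2.resize(i[y0:y0+150,x0:x0+200],None,fx=4,fy=4,interpolation=cv2.INTER_CUBIC))
```

```text
scene 321 224
221 149
side 305 200
205 125
```

View pics/scenefull.png

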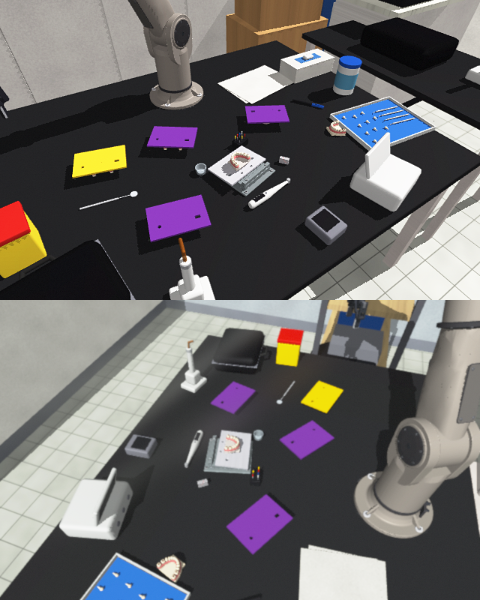

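View pics/crop_a.png

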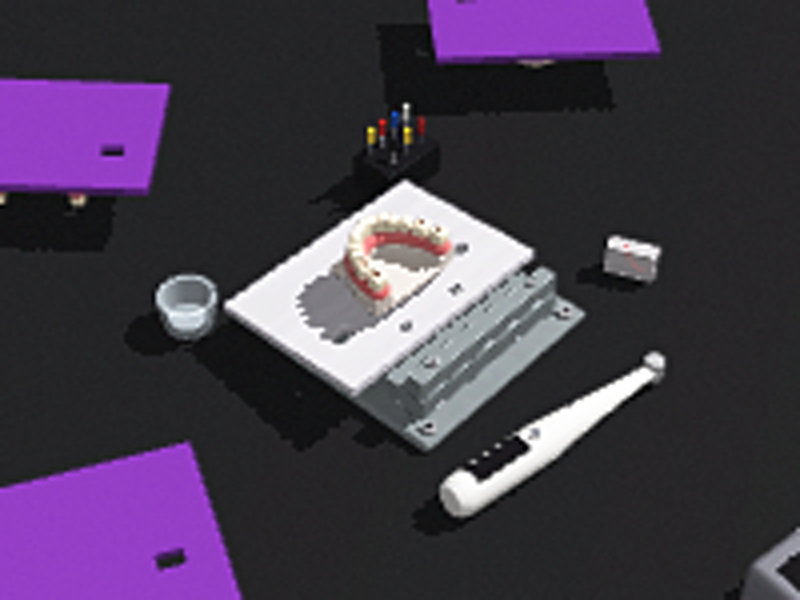

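View pics/crop_b.png

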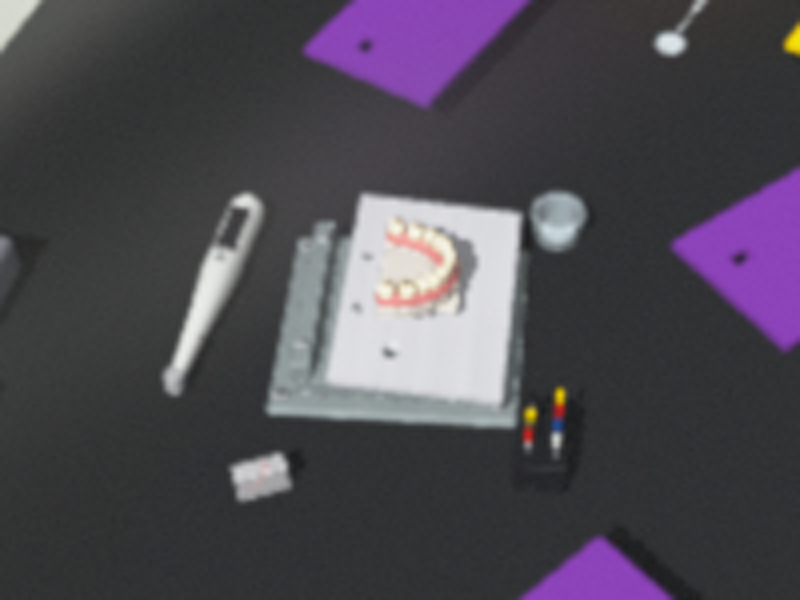

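The meant plate is the white one carrying the jaw, on the grey stand: about (345,210) px in scene, (315,200) in side. The purple and yellow plates are look-alikes. Compared with the stand it sits short of the stop and to the right (−y). Next I'll fit the stand and plate poses from their corners.

```bash
cat >> h.py <<'E'
from scipy.optimize import least_squares
def pj(c,p):
    k=get_calibration(c);return cv2.projectPoints(np.asarray(p,float).reshape(-1,1,3),np.array(k['rvec'],float),np.array(k['tvec'],float),np.array(k['intrinsics']),None)[0].reshape(-1,2)
def rz(p,a): return np.array([[np.cos(a),-np.sin(a)],[np.sin(a),np.cos(a)]])@p
def fit(obs,z,x0):
    # obs: (cam, local xy, crop px or px); z function of local point
    def f(q):
        e=[]
        for c,l,px,zz in obs:
            w=np.array([q[0],q[1]])+rz(np.array(l,float),q[2])
            e.append(pj(c,[[*w,zz]])[0]-px)
        return np.ravel(e)
    s=least_squares(f,x0,loss='soft_l1');return s.x,f(s.x)
E
python3 - <<'E'
from h import *
A=lambda u,v:np.array([221+u/4-.4,149+v/4-.4]);B=lambda u,v:np.array([205+u/4-.4,125+v/4-.4])
st=[('scene',(84,75),A(585,315),8),('scene',(84,-75),A(430,450),8),('side',(84,75),B(268,408),8),('side',(-76,75),B(518,420),8)]
pl=[]
for l,a,b,z in [((-55,80),(405,180),(503,405),28.5),((55,80),(535,253),(328,385),36.3),((55,-80),(358,393),(360,194),36.3),((-55,-80),(226,305),(522,212),28.5)]:
    pl+=[('scene',l,A(*a),z),('side',l,B(*b),z)]
s,e=fit(st,0,[550,-15,.26]);print(s,e.round(1))
p,e2=fit(pl,0,[540,-25,.26]);print(p,e2.round(1))
print('rel',rz(p[:2]-s[:2],-s[2]),p[2]-s[2])
# per-camera fits
for c in('scene','side'):
    print(c,fit([o for o in st if o[0]==c],0,s)[0],fit([o for o in pl if o[0]==c],0,p)[0])
o=observe();print(R.from_quat(o['ee_rot']).as_matrix().round(3), o['t'])
print(np.array(get_calibration('wrist')['T_tool_cam']).round(2))
E
```

```text
[ 5.50250947e+02 -1.57849991e+01  2.79337349e-01] [ 0.  -0.8 -0.3  0.2 -0.4  0.1 -0.1 -0.2]
[ 5.38854779e+02 -2.46733910e+01  2.50779366e-01] [-0.2 -0.1 -0.2 -1.1  0.  -0.6 -0.4 -0.9 -0.3 -0.8 -0.2  0.8 -0.2 -0.2
 -0.6  0.6]
rel [-13.40513049  -5.40172593] -0.028557983559080957
scene [ 5.50985802e+02 -1.55610607e+01  2.75393198e-01] [ 5.40371929e+02 -2.51089558e+01  2.50659340e-01]
side [ 5.49215880e+02 -1.60240408e+01  2.72775229e-01] [ 5.37632919e+02 -2.40353207e+01  2.48957590e-01]
[[ 0.923  0.385  0.   ]
 [ 0.385 -0.923 -0.   ]
 [ 0.     0.    -1.   ]] 1.15
[[ 0.0000e+00 -9.6000e-01 -2.7000e-01  6.9960e+01]
 [ 1.0000e+00  0.0000e+00  0.0000e+00  2.0000e-02]
 [-0.0000e+00 -2.7000e-01  9.6000e-01 -1.7261e+02]
 [ 0.0000e+00  0.0000e+00  0.0000e+00  1.0000e+00]]
```

Call:
carry_out(series=[{"x": 39, "y": -45, "fingers": 0}, {"x": 39, "y": -45, "fingers": 0}, {"x": 39, "y": -45, "fingers": 0}, {"x": 39, "y": -45, "fingers": 0}, {"x": 39, "y": -45, "fingers": 0}, {"x": 39, "y": -45, "fingers": 0}, {"x": 39, "y": -45, "fingers": 0}, {"x": 39, "y": -45, "fingers": 0}, {"x": 39, "y": -45, "fingers": 0}, {"x": 39, "y": -45, "fingers": 0}, {"az": 0.12, "fingers": 0}, {"fingers": 0}], newtons=20)

```text
invalid input at $.series[0]: expected keys x, y, z, ax, ay, az, fingers
```

```bash
cat >> h.py <<'E'
S=np.array([550.2,-15.8]);Y=0.275
def st(w): return rz(np.asarray(w)[:2]-S,-Y)
def where():
    o=observe();M=R.from_quat(o['ee_rot']).as_matrix()
    print('t',round(o['t'],2),'stand xy',st(o['ee_pos']).round(1),'z',round(o['ee_pos'][2],1),'yaw',round(np.arctan2(M[1,0],M[0,0]),3),'Fstand',rz(o['ft_force'][:2],-Y).round(2),round(o['ft_force'][2],2),'grip',round(o['grip_width'],1),'zax',M[:,2].round(3));return o
E
python3 -c "
from h import *
where()"
```

```text
t 1.15 stand xy [-444.5 -505.6] z 201.0 yaw 0.395 Fstand [ 0.02 -0.26] -0.28 grip 85.6 zax [ 0. -0. -1.]
```

All keys are needed in each row.

Call:
carry_out(series=[{"x": 39, "y": -45, "z": 0, "ax": 0, "ay": 0, "az": 0, "fingers": 0}, {"x": 39, "y": -45, "z": 0, "ax": 0, "ay": 0, "az": 0, "fingers": 0}, {"x": 39, "y": -45, "z": 0, "ax": 0, "ay": 0, "az": 0, "fingers": 0}, {"x": 39, "y": -45, "z": 0, "ax": 0, "ay": 0, "az": 0, "fingers": 0}, {"x": 39, "y": -45, "z": 0, "ax": 0, "ay": 0, "az": 0, "fingers": 0}, {"x": 39, "y": -45, "z": 0, "ax": 0, "ay": 0, "az": 0, "fingers": 0}, {"x": 39, "y": -45, "z": 0, "ax": 0, "ay": 0, "az": 0, "fingers": 0}, {"x": 39, "y": -45, "z": 0, "ax": 0, "ay": 0, "az": 0, "fingers": 0}, {"x": 39, "y": -45, "z": 0, "ax": 0, "ay": 0, "az": 0, "fingers": 0}, {"x": 39, "y": -45, "z": 0, "ax": 0, "ay": 0, "az": 0, "fingers": 0}, {"x": 0, "y": 0, "z": 0, "ax": 0, "ay": 0, "az": 0.12, "fingers": 0}, {"x": 0, "y": 0, "z": 0, "ax": 0, "ay": 0, "az": 0, "fingers": 0}], newtons=20)

```text
t: 2.65
ee_pos: [454.5, -41.3, 202.2]
ee_rot: [0.991, 0.136, 0.004, 0.003]
ft_force: [-0.7, -0.9, -0.2]
grip_width: 0.0
```

```bash
python3 -c "
from h import *
where()"
```

```text
t 2.65 stand xy [-99.    1.4] z 202.2 yaw 0.273 Fstand [-0.95 -0.69] -0.16 grip 0.0 zax [ 0.009 -0.005 -1.   ]
```

Call:
carry_out(series=[{"x": -6, "y": 6, "z": 40, "ax": 0, "ay": 0, "az": 0, "fingers": 0}, {"x": 0, "y": 0, "z": 40, "ax": 0, "ay": 0, "az": 0, "fingers": 0}, {"x": 0, "y": 0, "z": 40, "ax": 0, "ay": 0, "az": 0, "fingers": 0}, {"x": 0, "y": 0, "z": 0, "ax": 0, "ay": 0, "az": 0, "fingers": 0}])

```text
t: 3.15
ee_pos: [452.9, -52.7, 81.0]
ee_rot: [0.99, 0.138, 0.006, 0.004]
ft_force: [-0.5, -0.6, 0.0]
grip_width: 0.1
```

```bash
python3 -c "
from h import *
where();save('w1',snapshot('wrist'));o=where()"
```

```text
t 3.15 stand xy [-103.6   -9.1] z 81.0 yaw 0.278 Fstand [-0.67 -0.41] 0.01 grip 0.1 zax [ 0.014 -0.007 -1.   ]
t 3.2 stand xy [-102.    -9.5] z 82.6 yaw 0.278 Fstand [0.51 0.19] 0.69 grip 0.1 zax [ 0.017 -0.007 -1.   ]
```

View pics/w1.png

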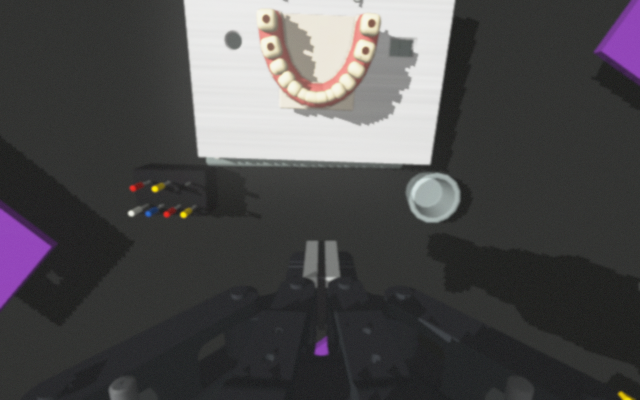

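Call:
carry_out(series=[{"x": 0, "y": 0, "z": 30, "ax": 0, "ay": -0.016, "az": 0, "fingers": 0}, {"x": 0, "y": 0, "z": 30, "ax": 0, "ay": 0, "az": 0, "fingers": 0}, {"x": 0, "y": 0, "z": 5, "ax": 0, "ay": 0, "az": 0, "fingers": 0}, {"x": 0, "y": 0, "z": 0, "ax": 0, "ay": 0, "az": 0, "fingers": 0}])

```text
t: 3.7
ee_pos: [462.5, -55.2, 23.9]
ee_rot: [0.99, 0.138, 0.006, 0.008]
ft_force: [0.3, 0.3, 0.2]
grip_width: -0.1
```

```bash
python3 -c "
from h import *
where()"
```

```text
t 3.7 stand xy [-95.1 -14.1] z 23.9 yaw 0.277 Fstand [0.32 0.17] 0.19 grip -0.1 zax [ 0.014 -0.013 -1.   ]
```

Call:
carry_out(series=[{"x": 0, "y": -6, "z": 7, "ax": 0, "ay": 0, "az": 0, "fingers": 0}, {"x": 0, "y": -2, "z": 0, "ax": 0, "ay": 0, "az": 0, "fingers": 0}, {"x": 2, "y": 0, "z": 0, "ax": 0, "ay": 0, "az": 0, "fingers": 0}, {"x": 2, "y": 0, "z": 0, "ax": 0, "ay": 0, "az": 0, "fingers": 0}, {"x": 2, "y": 0, "z": 0, "ax": 0, "ay": 0, "az": 0, "fingers": 0}])

```text
t: 4.32
ee_pos: [468.7, -45.4, 19.6]
ee_rot: [0.99, 0.138, 0.009, 0.008]
ft_force: [0.0, -0.2, -0.8]
grip_width: -0.3
```

```bash
python3 -c "
from h import *
where()"
```

```text
t 4.33 stand xy [-86.5  -6.3] z 19.6 yaw 0.278 Fstand [-0.03 -0.18] -0.76 grip -0.3 zax [ 0.02  -0.014 -1.   ]
```

Call:
carry_out(series=[{"x": 0, "y": 0, "z": 4, "ax": 0, "ay": -0.02, "az": 0, "fingers": 0}, {"x": 2, "y": 0, "z": 0, "ax": 0, "ay": 0, "az": 0, "fingers": 0}, {"x": 2, "y": 0, "z": 0, "ax": 0, "ay": 0, "az": 0, "fingers": 0}, {"x": 2, "y": 0, "z": 0, "ax": 0, "ay": 0, "az": 0, "fingers": 0}])

```text
t: 4.82
ee_pos: [475.0, -43.8, 15.0]
ee_rot: [0.99, 0.138, -0.002, 0.01]
ft_force: [-0.4, -0.8, -0.3]
grip_width: -0.2
```

```bash
python3 -c "
from h import *
where()"
```

```text
t 4.83 stand xy [-80.   -6.5] z 15.0 yaw 0.277 Fstand [-0.64 -0.68] -0.32 grip -0.2 zax [-0.001 -0.02  -1.   ]
```

Call:
carry_out(series=[{"x": 2, "y": 0, "z": 0, "ax": 0, "ay": 0, "az": 0, "fingers": 0}, {"x": 2, "y": 0, "z": 0, "ax": 0, "ay": 0, "az": 0, "fingers": 0}, {"x": 2, "y": 0, "z": 0, "ax": 0, "ay": 0, "az": 0, "fingers": 0}])

```text
t: 5.2
ee_pos: [481.1, -42.1, 15.1]
ee_rot: [0.99, 0.138, -0.002, 0.01]
ft_force: [-0.1, 0.4, 0.1]
grip_width: 0.0
```

```bash
python3 -c "
from h import *
where()"
```

```text
t 5.2 stand xy [-73.6  -6.5] z 15.1 yaw 0.277 Fstand [0.02 0.36] 0.12 grip 0.0 zax [-0.001 -0.02  -1.   ]
```

Call:
carry_out(series=[{"x": 1.5, "y": 0, "z": 0, "ax": 0, "ay": 0, "az": 0, "fingers": 0}, {"x": 1.5, "y": 0, "z": 0, "ax": 0, "ay": 0, "az": 0, "fingers": 0}, {"x": 1.5, "y": 0, "z": 0, "ax": 0, "ay": 0, "az": 0, "fingers": 0}])

```text
t: 5.58
ee_pos: [485.8, -40.8, 15.1]
ee_rot: [0.99, 0.138, -0.002, 0.01]
ft_force: [-0.4, -0.4, 0.3]
grip_width: 0.2
```

```bash
python3 -c "
from h import *
where();save('w2',snapshot('wrist'))"
```

```text
t 5.58 stand xy [-68.8  -6.6] z 15.1 yaw 0.277 Fstand [-0.52 -0.29] 0.3 grip 0.2 zax [-0.001 -0.02  -1.   ]
```

View pics/w2.png

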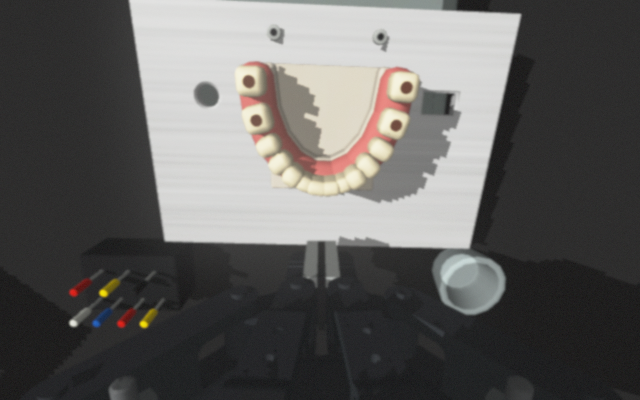

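Call:
carry_out(series=[{"x": 1.5, "y": 0, "z": 0, "ax": 0, "ay": 0, "az": 0, "fingers": 0}, {"x": 1.5, "y": 0, "z": 0, "ax": 0, "ay": 0, "az": 0, "fingers": 0}, {"x": 1.5, "y": 0, "z": 0, "ax": 0, "ay": 0, "az": 0, "fingers": 0}])

```text
t: 6.0
ee_pos: [490.5, -39.4, 15.1]
ee_rot: [0.99, 0.138, -0.002, 0.01]
ft_force: [-0.7, 0.3, -0.2]
grip_width: 0.1
```

```bash
python3 -c "
from h import *
where()"
```

```text
t 6.0 stand xy [-63.9  -6.5] z 15.1 yaw 0.277 Fstand [-0.56  0.49] -0.2 grip 0.1 zax [-0.001 -0.02  -1.   ]
```

Call:
carry_out(series=[{"x": 1.5, "y": 0, "z": 0, "ax": 0, "ay": 0, "az": 0, "fingers": 0}, {"x": 1.5, "y": 0, "z": 0, "ax": 0, "ay": 0, "az": 0, "fingers": 0}])

```text
t: 6.25
ee_pos: [493.6, -38.5, 15.0]
ee_rot: [0.99, 0.138, -0.002, 0.01]
ft_force: [-0.1, 0.3, -0.4]
grip_width: -0.0
```

```bash
cat >> h.py <<'E'
def edges(img,cols):
    g=cv2.GaussianBlur(cv2.cvtColor(img,cv2.COLOR_RGB2GRAY),(3,3),0).astype(int)
    return [(c,int(np.argmin(np.diff(g[200:280,c])))+200) for c in cols]
E
python3 -c "
from h import *
where();i=snapshot('wrist');save('w3',i);a=cv2.cvtColor(cv2.imread('pics/w2.png'),cv2.COLOR_BGR2RGB)
for k in(a,i):print(edges(k,[180,220,260,380,420,450]))"
```

```text
t 6.25 stand xy [-60.6  -6.5] z 15.0 yaw 0.277 Fstand [0.   0.29] -0.35 grip -0.0 zax [-0.001 -0.02  -1.   ]
[(180, 241), (220, 242), (260, 243), (380, 240), (420, 247), (450, 247)]
[(180, 256), (220, 256), (260, 257), (380, 241), (420, 256), (450, 261)]
```

```bash
python3 -c "
from h import *
i=cv2.imread('pics/w3.png');cv2.imwrite('pics/w3c.png',cv2.resize(i[200:340,200:440],None,fx=3,fy=3,interpolation=cv2.INTER_CUBIC))
k=get_calibration('wrist');T=np.array(k['T_tool_cam']);K=np.array(k['intrinsics'])
for p in [(0,0,0),(11,0,0),(-11,0,0),(0,0,-19),(11,0,-11),(0,11,0)]:
    q=np.linalg.inv(T)@np.array([*p,1]);q=K@q[:3];print(p,(q[:2]/q[2]).round(1))
# plate edge position in tool frame at z tool = -(28.5-15), row 256
for z in(-7.6,-13.5):
  for uv in[(180,256),(450,261)]:
    d=np.linalg.inv(K)@[*uv,1];d=T[:3,:3]@d;s=(z-T[2,3])/d[2];print(z,(T[:3,3]+s*d).round(1))
"
```

```text
(0, 0, 0) [321.  236.8]
(11, 0, 0) [321.  218.3]
(-11, 0, 0) [321.  254.7]
(0, 0, -19) [321.  250.9]
(11, 0, -11) [321.  225.1]
(0, 11, 0) [340.5 236.8]
-7.6 [ -8.3 -77.3  -7.6]
-7.6 [-11.2  71.1  -7.6]
-13.5 [ -5.5 -74.6 -13.5]
-13.5 [ -8.3  68.6 -13.5]
```

View pics/w3c.png

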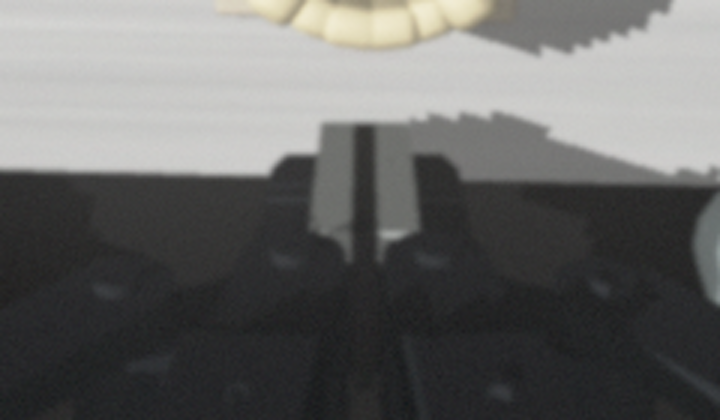

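```bash
python3 -c "
from h import *
o=where();out=[]
for c in('scene','side'):
    i=snapshot(c);save(c+'1',i);p=pj(c,[o['ee_pos']])[0];print(c,p.round(1))
    u,v=p.astype(int);cr=i[v-50:v+50,u-65:u+65];out.append(cv2.resize(cr,None,fx=3,fy=3,interpolation=cv2.INTER_CUBIC));print(u-65,v-50)
save('both1',np.hstack(out))
"
```

```text
t 6.3 stand xy [-60.4  -6.5] z 15.0 yaw 0.277 Fstand [-0.05  0.21] -0.24 grip 0.1 zax [-0.001 -0.02  -1.   ]
scene [301.9 214.3]
236 164
side [329.4 202.9]
264 152
```

View pics/both1.png

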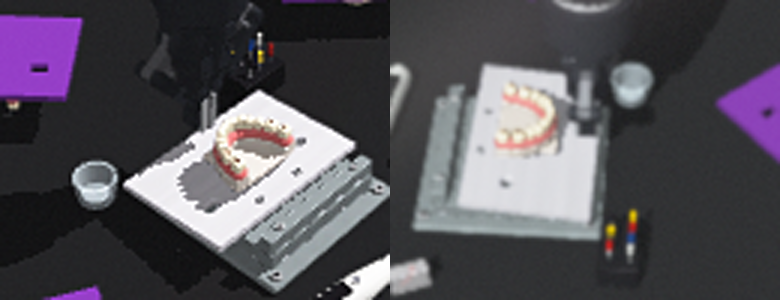

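Call:
carry_out(series=[{"x": -12, "y": 0, "z": 0, "ax": 0, "ay": 0, "az": 0, "fingers": 0}, {"x": -12, "y": 0, "z": 0, "ax": 0, "ay": 0, "az": 0, "fingers": 0}, {"x": -12, "y": 0, "z": 0, "ax": 0, "ay": 0, "az": 0, "fingers": 0}, {"x": -4, "y": 0, "z": 0, "ax": 0, "ay": 0, "az": 0, "fingers": 0}, {"x": 0, "y": 0, "z": 5, "ax": 0, "ay": 0, "az": 0, "fingers": 0}, {"x": 0, "y": 0, "z": 3, "ax": 0, "ay": 0, "az": 0, "fingers": 0}, {"x": 0, "y": 0, "z": 0, "ax": 0, "ay": 0, "az": 0, "fingers": 0}])

```text
t: 7.28
ee_pos: [451.5, -50.8, 6.6]
ee_rot: [0.99, 0.138, -0.002, 0.01]
ft_force: [0.2, 0.0, -0.3]
grip_width: -0.0
```

```bash
python3 -c "
from h import *
o=where();out=[]
for c in('scene','side'):
    i=snapshot(c);save(c+'2',i);p=pj(c,[o['ee_pos'],o['ee_pos']+[0,0,20]]);print(c,p.round(1))
    u,v=p[0].astype(int);cr=i[v-40:v+25,u-40:u+40];out.append(cv2.resize(cr,None,fx=5,fy=5,interpolation=cv2.INTER_CUBIC));print(u-40,v-40)
b=np.hstack(out);b=np.clip(b.astype(int)*3,0,255).astype(np.uint8)
save('both2',b)
"
```

```text
t 7.28 stand xy [-104.5   -6.9] z 6.6 yaw 0.276 Fstand [ 0.17 -0.02] -0.32 grip -0.0 zax [-0.002 -0.02  -1.   ]
scene [[289.5 208.7]
 [289.2 203. ]]
249 168
side [[346.  205.5]
 [346.3 200.6]]
305 165
```

View pics/both2.png

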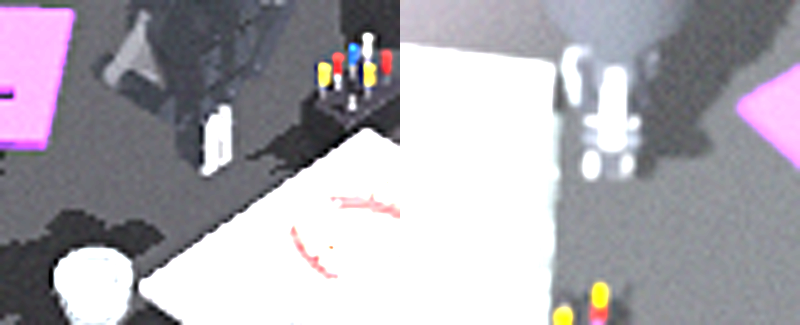

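Call:
carry_out(series=[{"x": 0, "y": 0, "z": 4, "ax": 0, "ay": 0, "az": 0, "fingers": 0}, {"x": 0, "y": 0, "z": 3, "ax": 0, "ay": 0, "az": 0, "fingers": 0}, {"x": 0, "y": 0, "z": 2, "ax": 0, "ay": 0, "az": 0, "fingers": 0}, {"x": 0, "y": 0, "z": 0, "ax": 0, "ay": 0, "az": 0, "fingers": 0}])

```text
t: 7.88
ee_pos: [451.9, -50.7, -2.8]
ee_rot: [0.99, 0.138, -0.002, 0.01]
ft_force: [0.2, 0.6, -0.1]
grip_width: 0.0
```

Call:
carry_out(series=[{"x": 0, "y": 0, "z": 3, "ax": 0, "ay": 0, "az": 0, "fingers": 0}, {"x": 0, "y": 0, "z": 3, "ax": 0, "ay": 0, "az": 0, "fingers": 0}, {"x": 0, "y": 0, "z": 2, "ax": 0, "ay": 0, "az": 0, "fingers": 0}, {"x": 0, "y": 0, "z": 0, "ax": 0, "ay": 0, "az": 0, "fingers": 0}])

```text
t: 8.38
ee_pos: [452.0, -51.0, -11.4]
ee_rot: [0.99, 0.138, -0.002, 0.01]
ft_force: [0.3, -0.8, 0.1]
grip_width: -0.1
```

Call:
carry_out(series=[{"x": 0, "y": 0, "z": 2, "ax": 0, "ay": 0, "az": 0, "fingers": 0}, {"x": 0, "y": 0, "z": 2, "ax": 0, "ay": 0, "az": 0, "fingers": 0}, {"x": 0, "y": 0, "z": 0, "ax": 0, "ay": 0, "az": 0, "fingers": 0}])

```text
t: 8.75
ee_pos: [452.0, -51.1, -15.6]
ee_rot: [0.99, 0.138, -0.002, 0.01]
ft_force: [-0.6, -0.2, 0.4]
grip_width: 0.3
```

Call:
carry_out(series=[{"x": 0, "y": 0, "z": 1.5, "ax": 0, "ay": 0, "az": 0, "fingers": 0}, {"x": 0, "y": 0, "z": 1, "ax": 0, "ay": 0, "az": 0, "fingers": 0}, {"x": 0, "y": 0, "z": 0, "ax": 0, "ay": 0, "az": 0, "fingers": 0}])

```text
t: 9.12
ee_pos: [452.1, -51.1, -18.2]
ee_rot: [0.99, 0.138, -0.002, 0.01]
ft_force: [0.5, -0.0, 0.7]
grip_width: 0.1
```

Call:
carry_out(series=[{"x": 0, "y": 0, "z": 1, "ax": 0, "ay": 0, "az": 0, "fingers": 0}, {"x": 0, "y": 0, "z": 1, "ax": 0, "ay": 0, "az": 0, "fingers": 0}, {"x": 0, "y": 0, "z": 0, "ax": 0, "ay": 0, "az": 0, "fingers": 0}])

```text
t: 9.5
ee_pos: [452.1, -51.1, -20.3]
ee_rot: [0.99, 0.138, -0.002, 0.01]
ft_force: [-0.1, 0.0, 0.0]
grip_width: 0.1
```

Call:
carry_out(series=[{"x": 0, "y": 0, "z": 1, "ax": 0, "ay": 0, "az": 0, "fingers": 0}, {"x": 0, "y": 0, "z": 1, "ax": 0, "ay": 0, "az": 0, "fingers": 0}, {"x": 0, "y": 0, "z": 0, "ax": 0, "ay": 0, "az": 0, "fingers": 0}])

```text
t: 9.88
ee_pos: [452.1, -51.2, -22.5]
ee_rot: [0.99, 0.138, -0.002, 0.01]
ft_force: [-0.7, 0.0, -0.2]
grip_width: 0.3
```

```bash
python3 -c "
from h import *
o=where();out=[]
for c in('scene','side'):
    i=snapshot(c);save(c+'3',i);p=pj(c,[o['ee_pos']+[0,0,k] for k in(0,20,25)]);print(c,p.round(1))
    u,v=p[0].astype(int);cr=i[v-45:v+20,u-40:u+40];out.append(cv2.resize(cr,None,fx=5,fy=5,interpolation=cv2.INTER_CUBIC));print(u-40,v-45)
b=np.hstack(out);b=np.clip(b.astype(int)*3,0,255).astype(np.uint8)
save('both3',b)
"
```

```text
t 9.88 stand xy [-104.    -7.4] z -22.5 yaw 0.277 Fstand [-0.67  0.21] -0.18 grip 0.3 zax [-0.001 -0.02  -1.   ]
scene [[289.8 217. ]
 [289.6 211.5]
 [289.5 210.1]]
249 172
side [[345.3 212.2]
 [345.6 207.5]
 [345.7 206.3]]
305 167
```

View pics/both3.png

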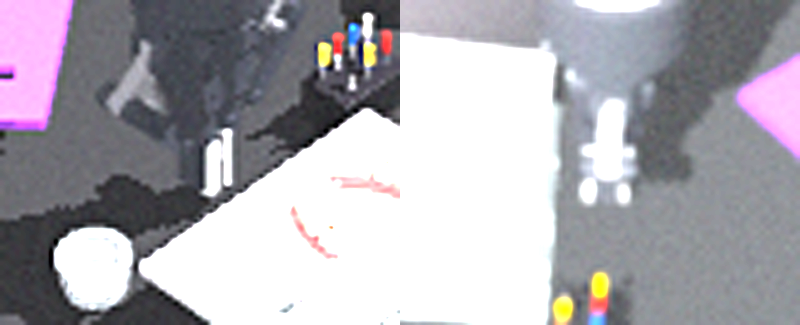

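The reported TCP is about 22 mm below the real fingertips: the pictures show it, and there was no bench contact at z = −22. I'll work at a reported z of about −8, which puts the tip at about 15 mm.

Call:
carry_out(series=[{"x": 0, "y": 0, "z": -14, "ax": 0, "ay": 0, "az": 0, "fingers": 0}, {"x": 0, "y": 0, "z": 0, "ax": 0, "ay": 0, "az": 0, "fingers": 0}, {"x": 5, "y": 0, "z": 0, "ax": 0, "ay": 0, "az": 0, "fingers": 0}, {"x": 5, "y": 0, "z": 0, "ax": 0, "ay": 0, "az": 0, "fingers": 0}, {"x": 5, "y": 0, "z": 0, "ax": 0, "ay": 0, "az": 0, "fingers": 0}, {"x": 4, "y": 0, "z": 0, "ax": 0, "ay": 0, "az": 0, "fingers": 0}])

```text
t: 10.72
ee_pos: [472.1, -45.3, -7.2]
ee_rot: [0.99, 0.138, -0.001, 0.01]
ft_force: [0.1, 0.2, 0.1]
grip_width: -0.0
```

Call:
carry_out(series=[{"x": 2, "y": 0, "z": 0, "ax": 0, "ay": 0, "az": 0, "fingers": 0}, {"x": 2, "y": 0, "z": 0, "ax": 0, "ay": 0, "az": 0, "fingers": 0}])

```text
t: 10.98
ee_pos: [475.4, -44.3, -7.6]
ee_rot: [0.99, 0.138, -0.002, 0.01]
ft_force: [-2.9, -0.9, 1.5]
grip_width: -0.0
```

```bash
python3 -c "
from h import *
where()"
```

```text
t 10.97 stand xy [-79.7  -7.1] z -7.6 yaw 0.277 Fstand [-3.01 -0.06] 1.47 grip -0.0 zax [-0.002 -0.02  -1.   ]
```

Call:
carry_out(series=[{"x": 2, "y": 0, "z": 0, "ax": 0, "ay": 0, "az": 0, "fingers": 0}, {"x": 2, "y": 0, "z": 0, "ax": 0, "ay": 0, "az": 0, "fingers": 0}, {"x": 2, "y": 0, "z": 0, "ax": 0, "ay": 0, "az": 0, "fingers": 0}])

```text
t: 11.35
ee_pos: [479.1, -43.4, -8.2]
ee_rot: [0.99, 0.138, -0.004, 0.01]
ft_force: [-2.5, -0.5, 1.2]
grip_width: -0.2
```

Call:
carry_out(series=[{"x": 2, "y": 0, "z": 0, "ax": 0, "ay": 0, "az": 0, "fingers": 0}, {"x": 2, "y": 0, "z": 0, "ax": 0, "ay": 0, "az": 0, "fingers": 0}])

```text
t: 11.6
ee_pos: [483.1, -42.3, -8.3]
ee_rot: [0.99, 0.138, -0.004, 0.01]
ft_force: [-2.5, -0.0, 0.3]
grip_width: 0.1
```

```bash
python3 -c "
from h import *
where()"
```

```text
t 11.6 stand xy [-71.8  -7.3] z -8.3 yaw 0.276 Fstand [-2.39  0.63] 0.28 grip 0.1 zax [-0.006 -0.021 -1.   ]
```

Call:
carry_out(series=[{"x": 1.5, "y": 0, "z": 0, "ax": 0, "ay": 0, "az": 0, "fingers": 0}, {"x": 1.5, "y": 0, "z": 0, "ax": 0, "ay": 0, "az": 0, "fingers": 0}, {"x": 1.5, "y": 0, "z": 0, "ax": 0, "ay": 0, "az": 0, "fingers": 0}])

```text
t: 11.98
ee_pos: [487.9, -40.9, -8.2]
ee_rot: [0.99, 0.138, -0.004, 0.01]
ft_force: [-5.6, -0.0, 2.2]
grip_width: -0.2
```

Call:
carry_out(series=[{"x": 1.5, "y": 0, "z": 0, "ax": 0, "ay": 0, "az": 0, "fingers": 0}, {"x": 1.5, "y": 0, "z": 0, "ax": 0, "ay": 0, "az": 0, "fingers": 0}])

```text
t: 12.22
ee_pos: [487.6, -41.0, -8.9]
ee_rot: [0.99, 0.137, -0.007, 0.011]
ft_force: [-6.0, -2.0, 2.5]
grip_width: 0.2
```

```bash
python3 -c "
from h import *
where()"
```

```text
t 12.22 stand xy [-67.   -7.3] z -8.9 yaw 0.275 Fstand [-6.29 -0.26] 2.53 grip 0.2 zax [-0.012 -0.023 -1.   ]
```

Call:
carry_out(series=[{"x": 3, "y": 0, "z": 0, "ax": 0, "ay": 0, "az": 0, "fingers": 0}, {"x": 3, "y": 0, "z": 0, "ax": 0, "ay": 0, "az": 0, "fingers": 0}])

```text
t: 12.48
ee_pos: [487.3, -41.1, -10.2]
ee_rot: [0.99, 0.137, -0.013, 0.011]
ft_force: [-8.2, -2.5, 4.5]
grip_width: 0.1
```

```bash
python3 -c "
from h import *
o=where();i=snapshot('wrist');save('w4',i)
a=snapshot('scene');save('scene4',a);b=snapshot('side');save('side4',b)
for c in('scene','side','wrist'):
  for n in ['hole_round','hole_slot','pin_left','pin_right','plate']:
    r=tip_of(c,n); print(c,n,[(st(d['centre']).round(1),round(d['centre'][2]),round(d['score'],2)) for d in r[:6] if abs(st(d['centre'])).max()<90])
s=cv2.resize(a[165:265,245:375],(390,300),interpolation=cv2.INTER_CUBIC);t=cv2.resize(b[150:250,250:380],(390,300),interpolation=cv2.INTER_CUBIC)
save('both4',np.vstack([np.hstack([s,t]),cv2.resize(i[0:250,80:560],(780,300)*1)[:300]]))
"
```

```text
t 12.47 stand xy [-67.4  -7.3] z -10.2 yaw 0.274 Fstand [-8.6  -0.14] 4.52 grip 0.1 zax [-0.023 -0.026 -0.999]
scene hole_round [(array([18.3, 48.2]), 33, 0.65)]
scene hole_slot [(array([ 18.6, -56.9]), 29, 0.8)]
scene pin_left [(array([19.4, 56. ]), 26, 0.91)]
scene pin_right [(array([ 19. , -49.2]), 22, 0.55)]
scene plate [(array([1.3, 1.5]), 29, 0.59)]
side hole_round []
side hole_slot [(array([ 18.3, -58.2]), 24, 0.95), (array([21.6, 54.8]), 22, 0.54)]
side pin_left [(array([21. , 54.5]), 24, 0.77)]
side pin_right []
side plate [(array([ 4.7, -6.8]), 31, 0.58)]
wrist hole_round [(array([17.5, 46.9]), 26, 0.9)]
wrist hole_slot [(array([ 20.4, -57.8]), 31, 0.58)]
wrist pin_left [(array([18.9, 52.2]), 24, 0.94)]
wrist pin_right [(array([ 19.8, -47.6]), 24, 0.86)]
wrist plate [(array([ 1.8, -0.6]), 28, 0.85), (array([ 19.8, -51.7]), 27, 0.61)]
```

View pics/both4.png

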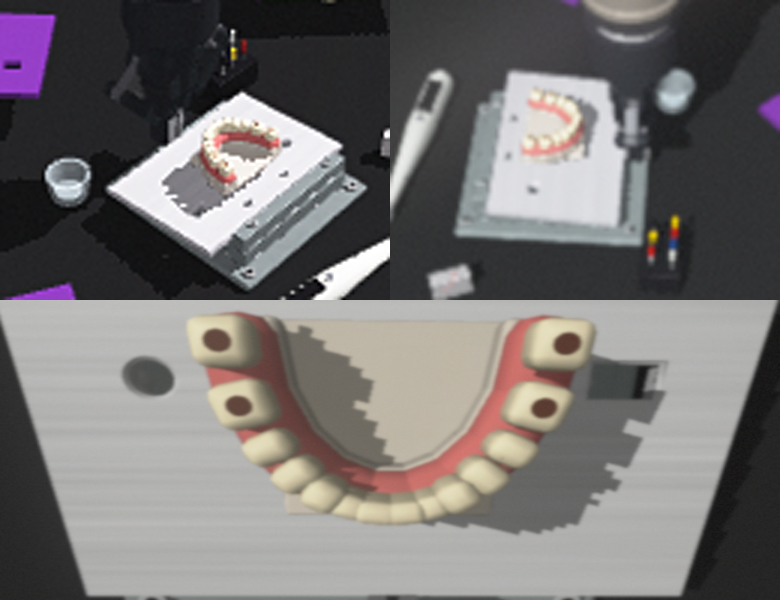

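Call:
carry_out(series=[{"x": -8, "y": 0, "z": 0, "ax": 0, "ay": 0, "az": 0, "fingers": 0}, {"x": -12, "y": 0, "z": 0, "ax": 0, "ay": 0, "az": 0, "fingers": 0}, {"x": -5, "y": 0, "z": -25, "ax": 0, "ay": 0, "az": 0, "fingers": 0}, {"x": 0, "y": 0, "z": -45, "ax": 0.019, "ay": 0.029, "az": 0, "fingers": 0}, {"x": 0, "y": 40, "z": 0, "ax": 0, "ay": 0, "az": 0, "fingers": 0}, {"x": 0, "y": 40, "z": 0, "ax": 0, "ay": 0, "az": 0, "fingers": 0}, {"x": 0, "y": 33, "z": 0, "ax": 0, "ay": 0, "az": 0, "fingers": 0}, {"x": 0, "y": 0, "z": 0, "ax": 0, "ay": 0, "az": 0, "fingers": 0}])

```text
t: 14.38
ee_pos: [498.8, -157.5, 64.8]
ee_rot: [0.99, 0.138, 0.007, 0.0]
ft_force: [0.6, 0.1, -0.3]
grip_width: -0.1
```

```bash
python3 -c "
from h import *
where()"
```

```text
t 14.38 stand xy [ -88.  -122.4] z 64.8 yaw 0.278 Fstand [ 0.65 -0.05] -0.35 grip -0.1 zax [ 0.014  0.001 -1.   ]
```

Call:
carry_out(series=[{"x": 40, "y": 0, "z": 0, "ax": 0, "ay": -0.014, "az": 0, "fingers": 0}, {"x": 40, "y": 0, "z": 0, "ax": 0, "ay": 0, "az": 0, "fingers": 0}, {"x": 10, "y": 0, "z": 0, "ax": 0, "ay": 0, "az": 0, "fingers": 0}, {"x": 0, "y": 0, "z": 0, "ax": 0, "ay": 0, "az": 0, "fingers": 0}])

```text
t: 14.88
ee_pos: [585.4, -129.8, 65.1]
ee_rot: [0.99, 0.139, 0.0, 0.001]
ft_force: [0.2, 0.5, -0.3]
grip_width: -0.1
```

```bash
python3 -c "
from h import *
where()"
```

```text
t 14.88 stand xy [   2.9 -119.3] z 65.1 yaw 0.279 Fstand [0.35 0.39] -0.28 grip -0.1 zax [ 0.    -0.002 -1.   ]
```

Call:
carry_out(series=[{"x": 0, "y": 0, "z": 30, "ax": 0, "ay": 0, "az": 0, "fingers": 0}, {"x": 0, "y": 0, "z": 30, "ax": 0, "ay": 0, "az": 0, "fingers": 0}, {"x": 0, "y": 0, "z": 8, "ax": 0, "ay": 0, "az": 0, "fingers": 0}, {"x": 0, "y": 0, "z": 0, "ax": 0, "ay": 0, "az": 0, "fingers": 0}])

```text
t: 15.38
ee_pos: [581.5, -130.7, -3.2]
ee_rot: [0.99, 0.139, -0.001, 0.001]
ft_force: [-0.7, -0.8, 0.7]
grip_width: -0.1
```

```bash
python3 -c "
from h import *
where()"
```

```text
t 15.38 stand xy [  -1.1 -119.1] z -3.2 yaw 0.278 Fstand [-0.91 -0.56] 0.69 grip -0.1 zax [-0.001 -0.003 -1.   ]
```

Call:
carry_out(series=[{"x": 3, "y": -4, "z": 2, "ax": 0, "ay": 0, "az": 0, "fingers": 0}, {"x": 2, "y": -4, "z": 0, "ax": 0, "ay": 0, "az": 0, "fingers": 0}, {"x": 0, "y": -4, "z": 0, "ax": 0, "ay": 0, "az": 0, "fingers": 0}, {"x": 0, "y": -3, "z": 0, "ax": 0, "ay": 0, "az": 0, "fingers": 0}])

```text
t: 15.88
ee_pos: [584.0, -114.1, -2.4]
ee_rot: [0.99, 0.138, 0.002, 0.002]
ft_force: [-0.3, -0.3, 0.1]
grip_width: -0.1
```

Call:
carry_out(series=[{"x": 0, "y": -2, "z": 0, "ax": 0, "ay": 0, "az": 0, "fingers": 0}, {"x": 0, "y": -2, "z": 0, "ax": 0, "ay": 0, "az": 0, "fingers": 0}])

```text
t: 16.12
ee_pos: [582.9, -109.8, -2.1]
ee_rot: [0.99, 0.139, 0.002, 0.002]
ft_force: [-0.2, 0.2, 0.0]
grip_width: 0.1
```

```bash
python3 -c "
from h import *
where()"
```

```text
t 16.12 stand xy [  6.  -99.4] z -2.1 yaw 0.278 Fstand [-0.09  0.28] 0.04 grip 0.1 zax [ 0.004 -0.003 -1.   ]
```

Call:
carry_out(series=[{"x": 0, "y": 0, "z": 4, "ax": 0, "ay": 0, "az": 0, "fingers": 0}, {"x": 0, "y": -1.5, "z": 0, "ax": 0, "ay": 0, "az": 0, "fingers": 0}, {"x": 0, "y": -1.5, "z": 0, "ax": 0, "ay": 0, "az": 0, "fingers": 0}, {"x": 0, "y": -1.5, "z": 0, "ax": 0, "ay": 0, "az": 0, "fingers": 0}])

```text
t: 16.62
ee_pos: [581.7, -106.5, -6.6]
ee_rot: [0.99, 0.138, 0.002, 0.002]
ft_force: [-0.7, -1.0, -0.5]
grip_width: 0.5
```

```bash
python3 -c "
from h import *
where()"
```

```text
t 16.62 stand xy [  5.7 -95.8] z -6.6 yaw 0.277 Fstand [-0.96 -0.81] -0.47 grip 0.5 zax [ 0.004 -0.004 -1.   ]
```

Call:
carry_out(series=[{"x": 0, "y": -1, "z": 0, "ax": 0, "ay": 0, "az": 0, "fingers": 0}, {"x": 0, "y": -1, "z": 0, "ax": 0, "ay": 0, "az": 0, "fingers": 0}, {"x": 0, "y": -1, "z": 0, "ax": 0, "ay": 0, "az": 0, "fingers": 0}])

```text
t: 17.0
ee_pos: [580.6, -102.7, -6.6]
ee_rot: [0.99, 0.138, 0.002, 0.002]
ft_force: [0.2, -0.9, -0.3]
grip_width: -0.2
```

```bash
python3 -c "
from h import *
where();snapshot('wrist');snapshot('scene')
for c in('scene','wrist'):
  for n in ['hole_round','hole_slot','plate']:
    r=tip_of(c,n); print(c,n,[(st(d['centre']).round(1),round(d['centre'][2]),round(d['score'],2)) for d in r[:6] if abs(st(d['centre'])).max()<90])
"
```

```text
t 17.0 stand xy [  5.7 -91.9] z -6.6 yaw 0.277 Fstand [-0.06 -0.88] -0.34 grip -0.2 zax [ 0.004 -0.004 -1.   ]
scene hole_round [(array([20.7, 52.9]), 27, 0.7)]
scene hole_slot [(array([ 21.1, -52.8]), 25, 0.89)]
scene plate [(array([1.5, 0.8]), 28, 0.71)]
wrist hole_round [(array([19.8, 50.4]), 28, 0.77)]
wrist hole_slot [(array([ 17.8, -54.4]), 25, 0.73)]
wrist plate [(array([-2.5,  1.7]), 23, 0.98)]
```

Call:
carry_out(series=[{"x": 0, "y": -1, "z": 0, "ax": 0, "ay": 0, "az": 0, "fingers": 0}])

```text
t: 17.52
ee_pos: [580.4, -102.2, -6.6]
ee_rot: [0.99, 0.138, 0.002, 0.002]
ft_force: [0.9, 1.3, 0.6]
grip_width: 0.2
```

Call:
carry_out(series=[{"x": 0, "y": -1, "z": 0, "ax": 0, "ay": 0, "az": 0, "fingers": 0}])

```text
t: 17.65
ee_pos: [580.2, -101.2, -6.6]
ee_rot: [0.99, 0.138, 0.002, 0.002]
ft_force: [0.6, -0.0, 0.1]
grip_width: 0.2
```

```bash
python3 -c "
from h import *
where();i=snapshot('wrist');save('w5',i);a=snapshot('scene');save('scene5',a);b=snapshot('side');save('side5',b)
for c in('scene','wrist'):
  for n in ['hole_round','hole_slot','plate']:
    r=tip_of(c,n); print(c,n,[(st(d['centre']).round(1),round(d['centre'][2]),round(d['score'],2)) for d in r[:6] if abs(st(d['centre'])).max()<90])
s=cv2.resize(a[165:265,245:375],(390,300),interpolation=cv2.INTER_CUBIC);t=cv2.resize(b[150:250,250:380],(390,300),interpolation=cv2.INTER_CUBIC)
save('both5',np.vstack([np.hstack([s,t]),np.hstack([cv2.resize(i[60:360,0:390],(390,300)),i[60:360,250:640]])]))
"
```

```text
t 17.65 stand xy [  5.7 -90.3] z -6.6 yaw 0.277 Fstand [ 0.56 -0.2 ] 0.13 grip 0.2 zax [ 0.004 -0.004 -1.   ]
scene hole_round [(array([17.8, 50.7]), 30, 0.59)]
scene hole_slot [(array([ 19.7, -51.5]), 20, 0.58)]
scene plate [(array([1.6, 0.3]), 28, 0.72)]
wrist hole_round [(array([16.9, 48.8]), 24, 0.88)]
wrist hole_slot [(array([ 19.8, -54.2]), 23, 0.79)]
wrist plate [(array([-2. , -1.2]), 26, 0.83), (array([-2.5, -4.3]), 27, 0.69)]
```

View pics/both5.png

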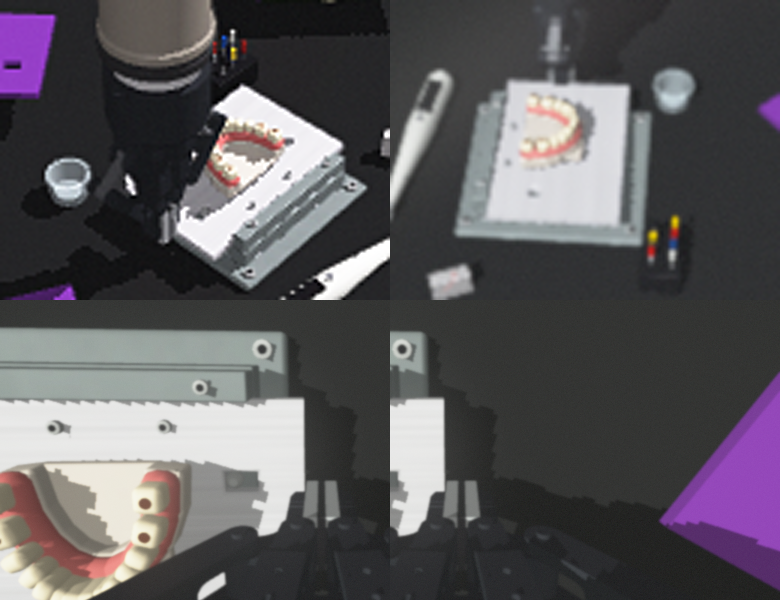

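```bash
cat > fitp.py <<'E'
from h import *
import sys
def white(img):
    h=cv2.cvtColor(img,cv2.COLOR_RGB2HSV);return h
def quad(c,img,use_net=False):
    # plate corners from least-squares lines on strongest gradient near predicted edges
    pass
def subedge(img,p,n,r=6):
    g=cv2.cvtColor(img,cv2.COLOR_RGB2GRAY).astype(np.float32)
    t=np.arange(-r,r+.01,.25);q=(p+np.outer(t,n)).astype(np.float32)
    v=cv2.remap(cv2.GaussianBlur(g,(0,0),.8),q[:,0].reshape(1,-1),q[:,1].reshape(1,-1),cv2.INTER_LINEAR).ravel()
    d=-np.gradient(v);k=int(d.argmax());return (t[k],d[k])
C=np.array([[-55,80],[55,80],[55,-80],[-55,-80]],float)
def top(q):  # x,y (stand), yaw, pitch, z of underside centre -> fn local->world
    x,y,w,pt,z=q;M=R.from_euler('ZY',[Y+w,-pt]).as_matrix()
    return lambda l:np.array([*(S+rz(np.array([x,y]),Y)),z])+M@np.array([*l,6.])
def run(imgs,q0,edges):
    q=np.array(q0,float)
    for it in range(6):
        obs=[]
        f=top(q)
        for c,es in edges.items():
            for e,rng in es:
                a,b=C[e],C[(e+1)%4]
                for s in np.linspace(*rng,14):
                    l=a+s*(b-a);p,pc,p2=pj(c,[f(l),f([0,0]),f(l+.05*(b-a))])
                    t=p2-p;n=np.array([-t[1],t[0]])/np.linalg.norm(t);n*=np.sign(n@(p-pc))
                    o,d=subedge(imgs[c],p,n,6 if it<2 else 3)
                    if d>3: obs.append((c,l,p+o*n,n))
        def res(q):
            f=top(q);r=[]
            for c in edges:
                oo=[o for o in obs if o[0]==c];P=pj(c,[f(o[1]) for o in oo])
                r+=[(P[i]-o[2])@o[3] for i,o in enumerate(oo)]
            r=np.array(r);return np.append(r,[(q[4]-26)/10])
        s=least_squares(res,q,loss='soft_l1',f_scale=.5,x_scale=[1,1,.01,.01,1]);q=s.x
    return q,np.abs(res(q)).mean(),len(obs)
def load(n): return {c:cv2.cvtColor(cv2.imread(f'pics/{c}{n}.png'),cv2.COLOR_BGR2RGB) for c in('scene','side')}
if __name__=='__main__':
    full=(.06,.94)
    E4={'scene':[(0,full),(1,full),(2,(.1,.9)),(3,(.06,.3))],'side':[(0,full),(1,full),(2,full),(3,(.6,.95))]}
    E0={c:[(k,full) for k in range(4)] for c in('scene','side')}
    E5={'scene':[(0,full),(1,(.06,.9)),(3,(.6,.95))],'side':[(0,full),(1,full),(3,full)]}
    for n,q0,E in((0,[-13,-5,-.03,.07,26],E0),(4,[0,-5,0,.07,26],E4),(5,[0,-1,0,.03,26],E5)):
        q,e,k=run(load(n),q0,E);print(n,q.round(3),e.round(2),k)
E
python3 fitp.py
```

```text
0 [-12.944  -6.27   -0.033   0.06   26.153] 0.42 112
4 [-5.2500e-01 -5.1170e+00 -1.0000e-02  6.8000e-02  2.7359e+01] 0.42 110
5 [-1.4660e+00  1.0519e+01  9.0000e-03 -9.0000e-03  1.7589e+01] 1.03 79
```

```bash
cat > t.py <<'E'
from fitp import *
full=(.06,.94)
n=sys.argv[1]
E5={'scene':[(0,full),(1,(.06,.85)),(3,(.65,.95))],'side':[(0,full),(1,full),(2,(.05,.25)),(2,(.75,.95)),(3,full)]}
for q0 in([-.5,0,0,0,24],[-.5,-1,0,.068,27.3]):
    q,e,k=run(load(n),q0,E5);print(n,q.round(3),e.round(2),k)
E
python3 t.py 5
```

```text
Traceback (most recent call last):
  File "t.py", line 6, in <module>
    q,e,k=run(load(n),q0,E5);print(n,q.round(3),e.round(2),k)
          ~~~^^^^^^^^^^^^^^^
  File "fitp.py", line 26, in run
    l=a+s*(b-a);p,pc,p2=pj(c,[f(l),f([0,0]),f(l+.05*(b-a))])
                        ~~^^^^^^^^^^^^^^^^^^^^^^^^^^^^^^^^^^
  File "h.py", line 7, in pj
    k=get_calibration(c);return cv2.projectPoints(np.asarray(p,float).reshape(-1,1,3),np.array(k['rvec'],float),np.array(k['tvec'],float),np.array(k['intrinsics']),None)[0].reshape(-1,2)
ValueError: time passes only in moves, steps and waits
```

```bash
sed -i 's/k=get_calibration(c);return cv2/k=cal(c);return cv2/' h.py
cat > calsave.py <<'E'
from rig import *
import pickle
pickle.dump({c:get_calibration(c) for c in('scene','side','wrist')},open('cal.pkl','wb'))
E
sed -i '2a import pickle\ncal=lambda c,_d={}:(_d or _d.update(pickle.load(open("cal.pkl","rb"))) or _d)[c]' h.py
python3 calsave.py && python3 t.py 5
```

```text
5 [-1.7970e+00  4.3700e-01 -4.0000e-03 -2.0000e-03  2.7991e+01] 0.2 109
5 [-1.9630e+00  3.5700e-01 -7.0000e-03 -6.0000e-03  2.8048e+01] 0.21 109
```

The plate now fits as flat (pitch about 0, was 0.068), so I'll back off and check with clear views.

Call:
carry_out(series=[{"x": 0, "y": 5, "z": 0, "ax": 0, "ay": 0, "az": 0, "fingers": 0}, {"x": 0, "y": 20, "z": 0, "ax": 0, "ay": 0, "az": 0, "fingers": 0}, {"x": 0, "y": 10, "z": -40, "ax": 0, "ay": 0, "az": 0, "fingers": 0}, {"x": 0, "y": 0, "z": -60, "ax": 0, "ay": 0, "az": 0, "fingers": 0}, {"x": 0, "y": 40, "z": -50, "ax": 0, "ay": 0, "az": 0, "fingers": 0}, {"x": -30, "y": 50, "z": 0, "ax": 0, "ay": 0, "az": 0, "fingers": 0}, {"x": -30, "y": 50, "z": 0, "ax": 0, "ay": 0, "az": 0, "fingers": 0}, {"x": -30, "y": 50, "z": 0, "ax": 0, "ay": 0, "az": 0, "fingers": 0}, {"x": 0, "y": 0, "z": 0, "ax": 0, "ay": 0, "az": 0, "fingers": 0}])

```text
t: 19.23
ee_pos: [552.8, -361.7, 148.9]
ee_rot: [0.991, 0.134, 0.002, 0.006]
ft_force: [0.6, 0.9, -0.5]
grip_width: 0.3
```

```bash
cat > t2.py <<'E'
import fitp; from fitp import *
full=(.06,.94)
def top(q):
    x,y,w,pt,z,ro=q;M=R.from_euler('ZYX',[Y+w,-pt,ro]).as_matrix()
    return lambda l:np.array([*(S+rz(np.array([x,y]),Y)),z])+M@np.array([*l,6.])
fitp.top=top
_ls=least_squares
fitp.least_squares=lambda f,q,**k:_ls(f,q,loss='soft_l1',f_scale=.5,x_scale=[1,1,.01,.01,1,.01])
E={c:[(k,full) for k in range(4)] for c in('scene','side')}
for n,q0 in((0,[-13,-5,-.03,.07,26,0]),(6,[-.5,0,0,0,24,0]),(6,[-.5,0,0,.06,27,0])):
    q,e,k=run(load(n),q0,E);print(n,q.round(3),e.round(2),k)
E
python3 - <<'E'
from h import *
where();a=snapshot('scene');save('scene6',a)
for n in ['hole_round','hole_slot']:
    print(n,[(st(d['centre']).round(1),round(d['centre'][2]),round(d['score'],2)) for d in tip_of('scene',n) if abs(st(d['centre'])).max()<90])
b=snapshot('side');save('side6',b)
E
python3 t2.py
python3 - <<'E'
import cv2,numpy as np
a=cv2.imread('pics/scene6.png');b=cv2.imread('pics/side6.png')
f=lambda i:cv2.resize(i,(790,300),interpolation=cv2.INTER_CUBIC)
cv2.imwrite('pics/both6.png',np.hstack([cv2.resize(a[175:275,270:370],(400,400),interpolation=cv2.INTER_CUBIC),cv2.resize(b[155:255,260:360],(400,400),interpolation=cv2.INTER_CUBIC)]))
E
```

```text
t 19.23 stand xy [ -91.4 -333.6] z 148.9 yaw 0.269 Fstand [0.83 0.7 ] -0.46 grip 0.3 zax [ 0.006 -0.011 -1.   ]
hole_round [(array([19.8, 52.4]), 27, 0.66)]
hole_slot [(array([ 17.6, -51.6]), 23, 0.77)]
0 [-1.2910e+01 -6.1270e+00 -2.9000e-02  6.1000e-02  2.6191e+01 -7.0000e-03] 0.44 112
6 [-1.9440e+00 -1.0930e+00 -1.0000e-02  6.0000e-03  2.6448e+01  2.3000e-02] 0.44 112
6 [-1.8280e+00 -1.2210e+00 -1.1000e-02  6.0000e-03  2.6409e+01  2.3000e-02] 0.4 112
```

View pics/both6.png

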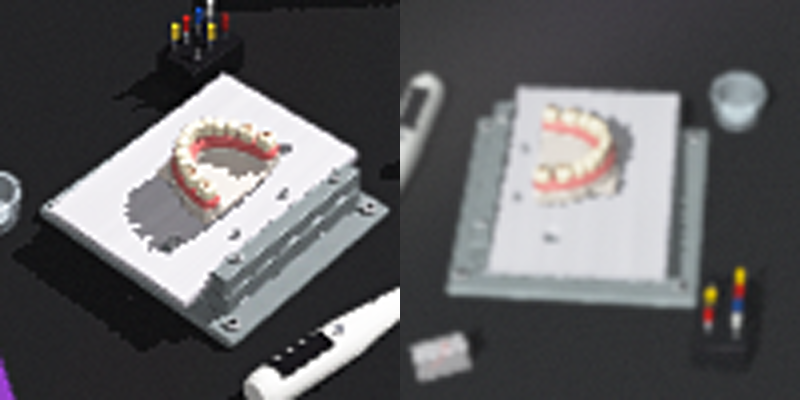

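Call:
carry_out(series=[{"x": 3, "y": -55, "z": 0, "ax": 0, "ay": 0, "az": 0, "fingers": 0}, {"x": 3, "y": -55, "z": 0, "ax": 0, "ay": 0, "az": 0, "fingers": 0}, {"x": 3, "y": -55, "z": 0, "ax": 0, "ay": 0, "az": 0, "fingers": 0}, {"x": 3, "y": -55, "z": 0, "ax": 0, "ay": 0, "az": 0, "fingers": 0}, {"x": 3, "y": -55, "z": 0, "ax": 0, "ay": 0, "az": 0, "fingers": 0}, {"x": 3, "y": -55, "z": 0, "ax": 0, "ay": 0, "az": 0, "fingers": 0}, {"x": 0, "y": 0, "z": 0, "ax": 0, "ay": 0, "az": 0, "fingers": 0}, {"x": 0, "y": 0, "z": 0, "ax": 0, "ay": 0, "az": 0, "fingers": 0}])

```text
t: 20.42
ee_pos: [480.9, -7.2, 147.7]
ee_rot: [0.988, 0.153, 0.006, 0.003]
ft_force: [0.7, -0.1, -0.6]
grip_width: 0.4
```

```bash
cat > t3.py <<'E'
from h import *
import fitp
from fitp import subedge,C
k=cal('wrist');T=np.array(k['T_tool_cam'],float);K=np.array(k['intrinsics'],float)
def pjw(o,P):
    W=np.eye(4);W[:3,:3]=R.from_quat(o['ee_rot']).as_matrix();W[:3,3]=o['ee_pos']
    q=np.linalg.inv(W@T)@np.c_[P,np.ones(len(P))].T;q=K@q[:3];return (q[:2]/q[2]).T
def foot(q): # local point given as xyz
    x,y,w,pt,z,ro=q;M=R.from_euler('ZYX',[Y+w,-pt,ro]).as_matrix()
    return lambda l:np.array([*(S+rz(np.array([x,y]),Y)),z])+M@np.array(l,float)
def fitw(o,img,q0,segs,rr=(14,8,4,3,3),free=range(6)):
    q=np.array(q0,float);free=list(free)
    for r0 in rr:
        f=foot(q);obs=[];cen=np.mean([s for ab in segs for s in ab],0)
        for a,b in segs:
            a,b=np.array(a,float),np.array(b,float)
            for s in np.linspace(.05,.95,25):
                l=a+s*(b-a);p,pc,p2=pjw(o,np.array([f(l),f(cen),f(l+.05*(b-a))]))
                if not(8<p[0]<632 and 8<p[1]<392):continue
                t=p2-p;n=np.array([-t[1],t[0]])/np.linalg.norm(t);n*=np.sign(n@(p-pc))
                d,g=subedge(img,p,n,r0)
                if g>2:obs.append((l,p+d*n,n))
        def res(v):
            qq=q.copy();qq[free]=v;P=pjw(o,np.array([foot(qq)(x[0]) for x in obs]));return np.array([(P[i]-x[1])@x[2] for i,x in enumerate(obs)])
        sol=least_squares(res,q[free],loss='soft_l1',f_scale=.5,x_scale=np.array([1,1,.01,.01,1,.01])[free]);q[free]=sol.x
    return q,np.abs(res(q[free])).mean(),len(obs),pjw(o,np.array([foot(q)(s[0]) for s in segs]))
c=[[*p,6] for p in C];plate=[(c[i],c[(i+1)%4]) for i in range(4)]
if __name__=='__main__':
    o=where();i=snapshot('wrist');save('w7',i);pickle.dump({k:np.array(v) for k,v in o.items()},open('o7.pkl','wb'))
    for q0 in([0,0,0,0,24,0],[0,0,0,.06,27,0]):
        r=fitw(o,i,q0,plate);print(r[0].round(3),r[1].round(2),r[2],r[3].round(0).tolist())
    for n in['hole_round','hole_slot','pin_left','pin_right']:
        print(n,[(st(d['centre']).round(1),round(d['centre'][2]),round(d['score'],2)) for d in tip_of('wrist',n) if abs(st(d['centre'])).max()<90])
E
python3 t3.py
```

```text
t 20.43 stand xy [-64.4  27.1] z 147.7 yaw 0.308 Fstand [ 0.63 -0.25] -0.57 grip 0.4 zax [ 0.014 -0.003 -1.   ]
[-1.5300e-01 -2.0070e+00 -5.0000e-03  2.0000e-03  2.6985e+01  3.8000e-02] 0.44 100 [[263.0, 179.0], [262.0, 43.0], [458.0, 53.0], [440.0, 183.0]]
[-1.6700e-01 -2.0140e+00 -4.0000e-03  3.0000e-03  2.6985e+01  4.0000e-02] 0.44 100 [[263.0, 179.0], [262.0, 43.0], [458.0, 53.0], [440.0, 183.0]]
hole_round [(array([17.8, 47.8]), 24, 0.81)]
hole_slot [(array([ 21.2, -54.1]), 24, 0.64)]
pin_left [(array([21.3, 53.6]), 24, 0.96)]
pin_right [(array([ 19.1, -48.4]), 26, 0.73), (array([17. , 49.2]), 24, 0.34)]
```

The clear views disagree with "seated". Side/scene and wrist fits both give a roll of 0.02–0.04, centre z about 27 and y about −2. That matches the slot being down while the round hole still rides on the left pin, so it needs about 2 mm more along the stop.

Call:
carry_out(series=[{"x": 0, "y": 50, "z": 0, "ax": 0, "ay": -0.014, "az": 0.033, "fingers": 0}, {"x": 0, "y": 50, "z": 0, "ax": 0, "ay": 0, "az": 0, "fingers": 0}, {"x": 0, "y": 47, "z": 0, "ax": 0, "ay": 0, "az": 0, "fingers": 0}, {"x": 35, "y": 0, "z": 0, "ax": 0, "ay": 0, "az": 0, "fingers": 0}, {"x": 34, "y": 0, "z": 0, "ax": 0, "ay": 0, "az": 0, "fingers": 0}, {"x": 0, "y": 0, "z": 40, "ax": 0, "ay": 0, "az": 0, "fingers": 0}, {"x": 0, "y": 0, "z": 40, "ax": 0, "ay": 0, "az": 0, "fingers": 0}, {"x": 0, "y": 0, "z": 0, "ax": 0, "ay": 0, "az": 0, "fingers": 0}])

```text
t: 21.68
ee_pos: [592.1, -147.6, 65.5]
ee_rot: [0.992, 0.127, -0.001, 0.005]
ft_force: [-0.3, -1.1, -0.5]
grip_width: -0.2
```

```bash
python3 -c "
from h import *
where()"
```

```text
t 21.68 stand xy [   4.6 -138.2] z 65.5 yaw 0.254 Fstand [-0.62 -0.92] -0.51 grip -0.2 zax [ 0.   -0.01 -1.  ]
```

Call:
carry_out(series=[{"x": 0, "y": -18, "z": 0, "ax": 0.01, "ay": 0, "az": -0.021, "fingers": 0}, {"x": 0, "y": 0, "z": 35, "ax": 0, "ay": 0, "az": 0, "fingers": 0}, {"x": 0, "y": 0, "z": 30, "ax": 0, "ay": 0, "az": 0, "fingers": 0}, {"x": 0, "y": 0, "z": 6, "ax": 0, "ay": 0, "az": 0, "fingers": 0}, {"x": 0, "y": 0, "z": 0, "ax": 0, "ay": 0, "az": 0, "fingers": 0}])

```text
t: 22.3
ee_pos: [592.9, -127.4, 1.8]
ee_rot: [0.99, 0.139, 0.005, 0.0]
ft_force: [0.6, 0.0, -0.1]
grip_width: 0.1
```

```bash
python3 -c "
from h import *
where()"
```

```text
t 22.3 stand xy [  10.8 -119. ] z 1.8 yaw 0.278 Fstand [ 0.54 -0.15] -0.09 grip 0.1 zax [ 0.009  0.001 -1.   ]
```

Call:
carry_out(series=[{"x": -3, "y": -7, "z": 8, "ax": 0, "ay": -0.009, "az": 0, "fingers": 0}, {"x": 0, "y": -7, "z": 0, "ax": 0, "ay": 0, "az": 0, "fingers": 0}, {"x": 0, "y": -6, "z": 0, "ax": 0, "ay": 0, "az": 0, "fingers": 0}, {"x": 0, "y": -3, "z": 0, "ax": 0, "ay": 0, "az": 0, "fingers": 0}, {"x": 0, "y": 0, "z": 0, "ax": 0, "ay": 0, "az": 0, "fingers": 0}])

```text
t: 22.92
ee_pos: [585.4, -103.8, -3.1]
ee_rot: [0.99, 0.139, 0.002, 0.001]
ft_force: [0.6, -0.2, 0.1]
grip_width: 0.3
```

```bash
python3 -c "
from h import *
where()"
```

```text
t 22.93 stand xy [ 10.  -94.3] z -3.1 yaw 0.279 Fstand [ 0.53 -0.34] 0.06 grip 0.3 zax [ 0.005 -0.002 -1.   ]
```

Call:
carry_out(series=[{"x": 0, "y": 0, "z": 4, "ax": 0, "ay": 0, "az": 0, "fingers": 0}, {"x": 0, "y": -1.5, "z": 0, "ax": 0, "ay": 0, "az": 0, "fingers": 0}, {"x": 0, "y": -1.5, "z": 0, "ax": 0, "ay": 0, "az": 0, "fingers": 0}])

```text
t: 23.3
ee_pos: [584.6, -101.6, -7.5]
ee_rot: [0.99, 0.139, 0.002, 0.002]
ft_force: [0.4, 0.6, 1.7]
grip_width: 0.0
```

Call:
carry_out(series=[{"x": 0, "y": -1, "z": 0, "ax": 0, "ay": 0, "az": 0, "fingers": 0}])

```text
t: 23.42
ee_pos: [584.4, -100.8, -7.4]
ee_rot: [0.99, 0.139, 0.002, 0.002]
ft_force: [0.6, -0.1, 0.7]
grip_width: -0.0
```

Call:
carry_out(series=[{"x": 0, "y": -1, "z": 0, "ax": 0, "ay": 0, "az": 0, "fingers": 0}])

```text
t: 23.55
ee_pos: [584.2, -99.8, -7.4]
ee_rot: [0.99, 0.139, 0.003, 0.002]
ft_force: [-0.3, -0.3, 0.4]
grip_width: 0.4
```

```bash
python3 -c "
from h import *
where()"
```

```text
t 23.55 stand xy [  9.9 -90.1] z -7.4 yaw 0.278 Fstand [-0.35 -0.21] 0.41 grip 0.4 zax [ 0.005 -0.003 -1.   ]
```

Call:
carry_out(series=[{"x": 0, "y": -1, "z": 0, "ax": 0, "ay": 0, "az": 0, "fingers": 0}])

```text
t: 23.68
ee_pos: [584.0, -98.8, -7.3]
ee_rot: [0.99, 0.138, 0.003, 0.002]
ft_force: [-0.6, 0.1, 1.3]
grip_width: 0.2
```

Call:
carry_out(series=[{"x": 0, "y": -1, "z": 0, "ax": 0, "ay": 0, "az": 0, "fingers": 0}])

```text
t: 23.8
ee_pos: [583.8, -98.3, -7.2]
ee_rot: [0.99, 0.138, 0.003, 0.002]
ft_force: [0.7, -2.4, -0.0]
grip_width: 0.0
```

Call:
carry_out(series=[{"x": 0, "y": -1, "z": 0, "ax": 0, "ay": 0, "az": 0, "fingers": 0}])

```text
t: 23.92
ee_pos: [583.6, -97.3, -7.1]
ee_rot: [0.99, 0.138, 0.003, 0.002]
ft_force: [-0.0, -0.4, 2.7]
grip_width: 0.4
```

```bash
python3 -c "
from h import *
where()"
```

```text
t 23.93 stand xy [ 10.  -87.5] z -7.1 yaw 0.278 Fstand [-0.14 -0.42] 2.74 grip 0.4 zax [ 0.006 -0.003 -1.   ]
```

Call:
carry_out(series=[{"x": 0, "y": -0.5, "z": 0, "ax": 0, "ay": 0, "az": 0, "fingers": 0}])

```text
t: 24.05
ee_pos: [583.4, -96.9, -7.0]
ee_rot: [0.99, 0.138, 0.003, 0.002]
ft_force: [-0.3, -0.4, 1.9]
grip_width: -0.2
```

Call:
carry_out(series=[{"x": 0, "y": -0.7, "z": 0, "ax": 0, "ay": 0, "az": 0, "fingers": 0}])

```text
t: 24.18
ee_pos: [583.3, -96.3, -6.6]
ee_rot: [0.99, 0.138, 0.003, 0.002]
ft_force: [-0.8, -1.2, 3.0]
grip_width: -0.3
```

Call:
carry_out(series=[{"x": 0, "y": -0.7, "z": 0, "ax": 0, "ay": 0, "az": 0, "fingers": 0}])

```text
t: 24.3
ee_pos: [583.1, -96.0, -6.6]
ee_rot: [0.99, 0.138, 0.003, 0.002]
ft_force: [1.1, -1.4, -0.1]
grip_width: 0.2
```

```bash
sed -i 's/^E=.*/E=None/;/^for n,q0/,$d' t2.py
python3 - <<'E'
from h import *
where();save('scene8',snapshot('scene'));save('side8',snapshot('side'))
from t2 import *
full=(.06,.94)
E5={'scene':[(0,full),(1,(.06,.85)),(3,(.65,.95))],'side':[(0,full),(1,full),(2,(.05,.25)),(2,(.75,.95)),(3,full)]}
for n in(5,8):
  for q0 in([-.5,0,0,0,24,0],[-.5,-1,0,0,26.5,.04]):
    q,e,k=run(load(n),q0,E5);print(n,q.round(3),e.round(2),k)
E
```

```text
t 24.3 stand xy [  9.9 -86.1] z -6.6 yaw 0.277 Fstand [ 0.65 -1.65] -0.07 grip 0.2 zax [ 0.006 -0.004 -1.   ]
5 [-2.6450e+00  1.1267e+01 -8.0000e-03 -2.9000e-02  2.9254e+01 -1.5600e-01] 0.52 110
5 [-2.6110e+00  1.1221e+01 -9.0000e-03 -3.1000e-02  2.9136e+01 -1.5300e-01] 0.51 110
8 [-2.0640e+00  1.0131e+01 -1.3000e-02 -2.3000e-02  2.5903e+01 -1.3100e-01] 0.5 108
8 [-2.1160e+00  1.0391e+01 -1.3000e-02 -2.3000e-02  2.6326e+01 -1.3000e-01] 0.47 108
```

Call:
carry_out(series=[{"x": 0, "y": 6, "z": 0, "ax": 0, "ay": 0, "az": 0, "fingers": 0}, {"x": 0, "y": 20, "z": 0, "ax": 0, "ay": 0, "az": 0, "fingers": 0}, {"x": 0, "y": 10, "z": -45, "ax": 0, "ay": 0, "az": 0, "fingers": 0}, {"x": 0, "y": 0, "z": -60, "ax": 0, "ay": 0, "az": 0, "fingers": 0}, {"x": 0, "y": 0, "z": -50, "ax": 0, "ay": 0, "az": 0, "fingers": 0}, {"x": -40, "y": 0, "z": 0, "ax": 0, "ay": 0, "az": 0, "fingers": 0}, {"x": -35, "y": -40, "z": 0, "ax": 0, "ay": 0, "az": 0, "fingers": 0}, {"x": 0, "y": -50, "z": 0, "ax": 0, "ay": 0, "az": 0, "fingers": 0}, {"x": 0, "y": -30, "z": 0, "ax": 0, "ay": 0, "az": 0, "fingers": 0}, {"x": 0, "y": 0, "z": 0, "ax": 0, "ay": 0, "az": 0, "fingers": 0}, {"x": 0, "y": 0, "z": 0, "ax": 0, "ay": 0, "az": 0, "fingers": 0}])

```text
t: 25.78
ee_pos: [487.9, -48.0, 152.2]
ee_rot: [0.991, 0.132, 0.003, 0.003]
ft_force: [0.8, -0.6, 0.3]
grip_width: 0.2
```

```bash
sed -i "s/'w7'/'w9'/;s/o7.pkl/o9.pkl/" t3.py; python3 t3.py
```

```text
t 25.77 stand xy [-68.7 -14.1] z 152.2 yaw 0.264 Fstand [ 0.66 -0.77] 0.31 grip 0.2 zax [ 0.007 -0.005 -1.   ]
[-4.6200e-01  3.1500e-01 -5.0000e-03  7.0000e-03  2.4273e+01  2.8000e-02] 0.48 100 [[215.0, 175.0], [203.0, 41.0], [398.0, 42.0], [391.0, 172.0]]
[-4.2000e-01  2.7000e-01 -4.0000e-03  3.0000e-03  2.4267e+01  2.9000e-02] 0.51 100 [[215.0, 175.0], [203.0, 41.0], [398.0, 41.0], [391.0, 172.0]]
hole_round [(array([16.6, 53.4]), 21, 0.6)]
hole_slot [(array([ 20.1, -51.7]), 26, 0.89)]
pin_left [(array([19., 51.]), 23, 0.65)]
pin_right [(array([ 17.5, -51.9]), 26, 0.87)]
```

Call:
carry_out(series=[{"x": 0, "y": -40, "z": 0, "ax": 0, "ay": 0, "az": 0, "fingers": 0}, {"x": 0, "y": 0, "z": 0, "ax": 0, "ay": 0, "az": 0, "fingers": 0}, {"x": 0, "y": 0, "z": 0, "ax": 0, "ay": 0, "az": 0, "fingers": 0}])

```text
t: 26.4
ee_pos: [477.8, -9.9, 151.5]
ee_rot: [0.991, 0.13, 0.003, 0.003]
ft_force: [0.0, -0.3, -0.2]
grip_width: -0.3
```

Run:
```python
from t3 import *
o=where();i=snapshot('wrist');save('w10',i);pickle.dump({k:np.array(v) for k,v in o.items()},open('o10.pkl','wb'))
for n in(7,9,10):
    o=pickle.load(open(f'o{n}.pkl','rb'));i=cv2.cvtColor(cv2.imread(f'pics/w{n}.png'),cv2.COLOR_BGR2RGB)
    r=fitw(o,i,[0,0,0,0,24,.0],plate);print(n,r[0].round(3),r[1].round(2))
    for h in([0,0,0,0,24,0],[0,0,0,0,26.7,.044]):
        r=fitw(o,i,h,plate,free=[0,1,2]);print('  hyp',h[4:],r[0][:3].round(3),r[1].round(2))
```

```text
t 26.4 stand xy [-68.1  25.4] z 151.5 yaw 0.261 Fstand [-0.08 -0.27] -0.24 grip -0.3 zax [ 0.007 -0.005 -1.   ]
7 [-1.5300e-01 -2.0070e+00 -5.0000e-03  2.0000e-03  2.6985e+01  3.8000e-02] 0.44
  hyp [24, 0] [-0.307 -1.741 -0.005] 0.74
  hyp [26.7, 0.044] [-0.195 -2.108 -0.006] 0.47
9 [-4.6200e-01  3.1500e-01 -5.0000e-03  7.0000e-03  2.4273e+01  2.8000e-02] 0.48
  hyp [24, 0] [-0.318  0.759 -0.004] 0.57
  hyp [26.7, 0.044] [-0.585 -0.133  0.   ] 0.89
10 [-2.9700e-01  9.7200e-01 -5.0000e-03 -2.0000e-03  2.4409e+01 -1.3000e-02] 0.6
  hyp [24, 0] [-0.303  0.761 -0.006] 0.61
  hyp [26.7, 0.044] [-0.456  0.255 -0.002] 0.66
```

Call:
carry_out(series=[{"x": 0, "y": 55, "z": 0, "ax": 0, "ay": 0, "az": 0, "fingers": 0}, {"x": 0, "y": 55, "z": 0, "ax": 0, "ay": 0, "az": 0, "fingers": 0}, {"x": 0, "y": 55, "z": 0, "ax": 0, "ay": 0, "az": 0, "fingers": 0}, {"x": 0, "y": 55, "z": 0, "ax": 0, "ay": 0, "az": 0, "fingers": 0}, {"x": 0, "y": 55, "z": 0, "ax": 0, "ay": 0, "az": 0, "fingers": 0}, {"x": 0, "y": 55, "z": 0, "ax": 0, "ay": 0, "az": 0, "fingers": 0}, {"x": 0, "y": 0, "z": 0, "ax": 0, "ay": 0, "az": 0, "fingers": 0}])

```text
t: 27.32
ee_pos: [564.7, -345.8, 153.2]
ee_rot: [0.992, 0.128, 0.003, 0.004]
ft_force: [-0.2, 1.0, -1.4]
grip_width: -0.1
```

Run:
```python
from h import *
where();save('scene11',snapshot('scene'))
for n in ['hole_round','hole_slot']:
    print(n,[(st(d['centre']).round(1),round(d['centre'][2]),round(d['score'],2)) for d in tip_of('scene',n) if abs(st(d['centre'])).max()<90])
save('side11',snapshot('side'))
for n in ['file_block','dish','canal_block','handpiece','mirror']:
    print(n,[(np.round(d['centre'],0),round(d['score'],2)) for d in tip_of('side',n)[:1]])
from t2 import *
E={c:[(k,(.06,.94)) for k in range(4)] for c in('scene','side')}
for n,q0 in((6,[-.5,0,0,0,24,0]),(11,[-.5,0,0,0,24,0]),(11,[-.5,0,0,0,26.7,.044])):
    q,e,k=run(load(n),q0,E);print(n,q.round(3),e.round(2),k)
# image motion of the plate's jaw-side between riding-left (6) and now: mean abs difference
for c in('scene','side'):
    a,b=load(6)[c].astype(int),load(11)[c].astype(int);print(c,np.abs(a-b)[150:260,240:380].mean().round(2))
```

```text
t 27.32 stand xy [ -75.6 -321.5] z 153.2 yaw 0.256 Fstand [0.13 1.05] -1.43 grip -0.1 zax [ 0.008 -0.008 -1.   ]
hole_round [(array([19. , 53.2]), 22, 0.72)]
hole_slot [(array([ 19.2, -48.2]), 21, 0.95)]
file_block [(array([432.,  51.,  -2.]), 0.59)]
dish [(array([ 481., -130.,    2.]), 0.55)]
canal_block []
handpiece [(array([685.,   6.,  -2.]), 0.95)]
mirror [(array([ 442., -423.,   -2.]), 0.48)]
6 [-1.9440e+00 -1.0930e+00 -1.0000e-02  6.0000e-03  2.6448e+01  2.3000e-02] 0.44 112
11 [-2.242e+00  1.514e+00 -8.000e-03  8.000e-03  2.464e+01 -1.100e-02] 0.45 112
11 [-2.2830e+00  1.5520e+00 -6.0000e-03  7.0000e-03  2.4636e+01 -1.0000e-02] 0.44 112
scene 3.85
side 2.97
```

```bash
python3 -c "
from h import *
print(finish_job())"
```

```text
the job is handed in; nothing more can be done
None
```

The plate appears to be seated over both pins, and the job is handed in. I couldn't look at the last pictures because all 12 views were used, so that rests on measurements alone; no verdict was reported.

I pushed the plate's front edge until it was against the back stop. I then pushed the right edge along the stop in two goes. After the first go only the slot had dropped and the round hole was still on its pin. The second go dropped that side too, and I then withdrew the arm.

**Last checks**
- **Plate height:** the underside measures about 24.3 to 24.6 mm above the bench, against 24 mm when seated. It was 27 mm while half seated.
- **Tilt:** in the final pose fits, pitch is under 0.01 rad and roll about −0.011 to −0.013 rad. That is close to the 0.015 rad limit and within the fit's error.
- **Side-to-side position:** the fits put it 0.3 to 1.5 mm to the left of centre.
- **Bystanders:** the file block, dish, handpiece and mirror are within a few mm of where they started. The canal block was not detected at the end, and the pen and spare jaw never were, but the arm never went near them.

**Checks that disagreed**
- **Reported fingertip position:** it lay about 22 mm below the real closed fingertips, so my first approach passed just over the plate's front edge without touching it. I corrected for this from the pictures.
- **One wrist view:** left free, its fit still gave 0.028 rad of roll. A flat plate nevertheless fitted that image better than a half-seated one.
- **Scene and side cameras:** they put the plate about 2 mm short of its seat front to back, but the wrist camera gives −0.3 mm. I put this down to calibration error in the fixed cameras.

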